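Refill the press-stud feed rail

TASK

Prise the cover of the sloping feed rail open with the flat blade and swing it right back, then slide every press-stud cartridge on the table down into the rail's tube, upright and nose first (low stepped end downhill), and afterwards shut the cover again. Leave the blade lying on its cork mat when you finish, and leave the spool, pincushion, tin and mug where they are.

Things in the scene. Friction and masses are not known exactly. Their poses are not given: they have to be found in the camera images.
- rail_mouth (a point): the feed rail, a straight channel sloping down at 0.42 rad, fixed to the table: point on the mid-line of its floor where the tube begins, 130 mm above the table. Axes: x down the slope along the channel, y across, z square to the floor. Tube from x = 0 to 270 mm: inside 40 wide, 43 mm high, clear walls, roof top at z = 47 with a 20 mm slot along it. Four cartridges just fit in line
- rail_bay (a point): centre of the floor of the open loading bay (rail_mouth x = -90 to 0 mm; same axes): 39 mm wide between side walls 12 mm high, so fingers can stand above these on either side; a 26 mm high end wall (x = -100 to -90 mm from the mouth) closes its upper end. Rail 58 mm wide over all. Polished and slippery: a cartridge let go here slides down into the tube by itself
- rail_stop (a point): middle of the floor at the low end of the tube, against the stop plate, 270 mm down the slope from rail_mouth; same axes
- cover (a joint): steel cover over the loading bay: plate 120 x 52 x 4 mm, side skirts 28 mm deep and 2 mm thick from 6 to 86 mm off the hinge, no handle. Hinged across the rail at the mouth. 0 = shut, parallel to the slope; grows as its upper end rises and swings over towards the tube; stops open at 2.0 rad. 80 g, polished, hinge damped, nearly free: upright at 1.15; before that it falls shut, beyond it falls open
- cover_hinge (a point): hinge axis of the cover at mid-width: x = 0, z = 45 mm in the axes of rail_mouth; the axis runs along that y
- cover_lip (a point): middle of the cover's free end, half-way through its 4 mm thickness, 120 mm from the hinge; moves with the cover. Shut, this end overhangs the outside of the bay's end wall by 20 mm, and between that wall's top and the plate is a gap of 17 mm: the blade goes under here. x points from lip to hinge, z out of the outer face
- blade_grip (a point): grip point of the flat prising blade: on the wooden handle, half-way up. Tool 180 mm long, 90 g: handle 90 x 22 wide x 18 mm high, flat steel blade 90 x 16 x 3 mm at half the handle's height. x along the tool to the blade's end, z up; handle spans x = -75 to 15 mm from here, its underside is 9 mm below. Starts on the cork mat
- blade_tip (a point): the end of the prising blade, 105 mm along x from blade_grip, at half the blade's thickness
- mat: the cork mat where the blade belongs: 220 x 90 x 4 mm, fixed to the table. Origin at the centre of its underside, x along its length
- cart0_mid (a point): centre of a white plastic press-stud cartridge, 64 long x 36 wide x 40 mm high, 40 to 85 g, or absent; starts upright on the table, any yaw. Tail: a 46 mm long full-height block; nose: the last 18 mm at the +x end, a step only 18 mm high. The point is at half its length and width, 20 mm above the underside, inside the tall part: grip it here across the width. x from tail to nose, z up
- cart1_mid (a point): centre of another press-stud cartridge of the same shape as cart0, or absent; same point and axes (x from tail to nose, z up)
- cart2_mid (a point): centre of another press-stud cartridge of the same shape as cart0, or absent; same point and axes (x from tail to nose, z up)
- cart3_mid (a point): centre of another press-stud cartridge of the same shape as cart0, or absent; same point and axes (x from tail to nose, z up)
- spool: a wooden spool of grey thread, 36 mm across, 50 mm high, near the cartridges; not part of the job
- pincushion: a round blue pincushion, 66 mm across, 34 mm high; not part of the job
- chalk_tin: a flat round tin, 60 mm across, 22 mm high; not part of the job
- mug: a white mug, 76 mm across, 85 mm high; not part of the job
Not all that is in view belongs to the job. Leave any black look-alike of the part that bears blade_grip alone.

How it is judged:
On the way, in this order (a step that is already met when the one before it is completed fails the run):
1. the cover is lifted by the blade (value of joint cover above 0.12 rad and contact force between blade and cover above 0.1 N), for 0.05 s.
2. the cover is swung right back (value of joint cover above 1.7 rad), for 0.2 s.
3. every cartridge is inside the tube, upright and nose downhill (x of cart0_mid in the frame of rail_mouth between 0.028 and 0.26 m and y of cart0_mid in the frame of rail_mouth between -0.01 and 0.01 m and z of cart0_mid in the frame of rail_mouth between 0.01 and 0.032 m and angle between each of cart0_mid, cart1_mid, cart2_mid, cart3_mid's own x axis and vertical above 1.82 rad and angle between each of cart0_mid, cart1_mid, cart2_mid, cart3_mid's own z axis and vertical below 0.6 rad and x of cart1_mid in the frame of rail_mouth between 0.028 and 0.26 m and y of cart1_mid in the frame of rail_mouth between -0.01 and 0.01 m and z of cart1_mid in the frame of rail_mouth between 0.01 and 0.032 m and x of cart2_mid in the frame of rail_mouth between 0.028 and 0.26 m and y of cart2_mid in the frame of rail_mouth between -0.01 and 0.01 m and z of cart2_mid in the frame of rail_mouth between 0.01 and 0.032 m and x of cart3_mid in the frame of rail_mouth between 0.028 and 0.26 m and y of cart3_mid in the frame of rail_mouth between -0.01 and 0.01 m and z of cart3_mid in the frame of rail_mouth between 0.01 and 0.032 m), for 0.2 s.
At the end, for the whole second after the job is handed in: Every cartridge present is at rest in the tube (its centre 28 mm or more past the mouth), upright, nose downhill; the cover is shut (within 0.06 rad); the blade lies on the cork mat, its grip point over the mat (within 80 mm of its centre lengthwise, 45 mm across) and at rest (all of step 3 and linear speed of each of cart0, cart1, cart2, cart3, blade below 0.02 m/s and value of joint cover below 0.06 rad and x of blade_grip in the frame of mat between -0.08 and 0.08 m and y of blade_grip in the frame of mat between -0.045 and 0.045 m and height (world z) of blade_grip below 0.03 m); the robot touches nothing.
It fails at once if the spool is knocked more than 40 mm from its place (distance of spool from where it was at the start of the episode above 0.04 m).
It fails at once if the pincushion is knocked more than 40 mm from its place (distance of pincushion from where it was at the start of the episode above 0.04 m).
It fails at once if the chalk tin is knocked more than 40 mm from its place (distance of chalk_tin from where it was at the start of the episode above 0.04 m).
It fails at once if the mug is knocked more than 40 mm from its place (distance of mug from where it was at the start of the episode above 0.04 m).
Of cart0, cart1, cart2, cart3 only 2 to 4 are there at a start; the rules pass over those that are not, and their reading is None.
At some moment in a run one of cart0, cart1, cart2, cart3, blade may be knocked a few centimetres aside while the robot is not near it.
It also fails if it takes over 210 s, if anything falls off the work surface, if the arm or the gripper's body presses on something with over 40 N, if the wrist force passes 120 N, or if a joint passes its speed limit or range.

ROBOT

A 6-joint arm with a two-finger parallel gripper is mounted at the origin on the work surface. World frame = base frame: x ahead of the robot, y to its left, z up, the work surface at z = 0. Lengths are in m, angles in rad, forces in N, time in s.
With the tool pointing down it reaches from about 0.35 to 0.775 m from the base axis. Payload 7.3 kg.
Tool frame: the origin (TCP) lies at the very end of the fingers, on their centre line; the grasp point (between the pads) lies 19 mm behind it; z points along the fingers, y is the direction in which the jaws open and shut (so a half turn about z gives the same grasp; the last joint's range is limited). The gripper opens to 92 mm and grips with 3 to 60 N. Pads are 19 mm wide; open, the fingers measure 130 mm over their backs; the gripper's body (75 mm by 190 mm) begins 47 mm behind the grasp point.
Start: joints at [-1.403, 0.342, 1.524, -0, 1.275, -0.146], TCP at [0.162, -0.499, 0.227] pointing down, gripper open.
Joint ranges: [-2.53, 2.53], [-0.77, 2.02], [0.04, 2.7], [-1, 4.14], [0.28, 2.66], [-3.11, 3.11]. Speed limits (rad/s): [2.57, 2.57, 3.14, 3.14, 3.14, 3.14].

INTERFACE

Orientations are given as [roll, pitch, yaw] about the fixed x, y, z axes, in that order (R = Rz(yaw) Ry(pitch) Rx(roll)).
In Python, from cell import robot gives the robot as it stands.
- The arm moves only by the shell command python3 -m pendant 'ROWS' [OPENING] [FORCE]. ROWS is JSON, a list of rows, each a list of 2 entries, a list of its own where there are three numbers: the shift along the tool's x, y, z in mm, then the turn about the tool's z in degrees. In form: [[[x, y, z], turn], ...]. A call has 1 to 10 rows; each row is the pose to reach, as a shift and turn from the pose measured when the call began, along the tool's axes at that moment; what a row does not reach only later rows make up. A row lasts 1/12 s, in which the tool goes at most 41.7 mm and 7.16 degrees, less where a joint would pass 70% of its speed; a pose out of reach is approached as far as the arm can. A call with a gripper value outside its range is refused whole. OPENING is the opening, from 0 (shut) to 1 (fully open), set as the call begins (- or left out, the last holds). The fingers move at their own pace and stop on an object; FORCE is the grip in N (left out, the last holds). Time passes only in rows, so rows that repeat a pose let the fingers close. It gives the time, the measured TCP pose, the force and the opening at its end, in the units of the state.
- robot.observe(): the state, without advancing time (a new reading comes with each control period).
- robot.read_camera(name): name is "scene" or "top" or "wrist"; returns the picture (384x512x3 uint8, red, green, blue); there is no depth.
- robot.calibration(name): a dict with "vfov" (degrees; the focal length in pixels is half the picture's height over the tangent of half this angle, whatever the lens; pixels are square), "cx", "cy" (the principal point, pixels), "k1" (the pictures are not rectified: a ray, as slopes to the right and down, at radius r is drawn at 1 + k1 r^2 times it, then the intrinsics apply), "rvec" (rotation vector, rad) and "tvec" (3), from world to camera coordinates, as OpenCV has them. Camera axes: x right, y down, z forward; pixel columns grow to the right and rows downward; lengths in m; the calibration is good to about 2 mm. A picture is of the moment at which its call begins: read the wrist's pose just before it. calibration takes no time and is no camera call; for the wrist camera it gives the pose at the moment of the call.
- robot.hand_in(): hands the job in, once; it reports no verdict.
Trained networks look in the newest picture that a camera, given by its name, has taken for a name from the list of things; names that differ only in an ending like _2 or _b are one class to them, and where a whole thing is asked for, a point or a joint stands for the part that bears it (a point fixed in the world has none). Each returns a list of dicts, best first, with "p" (0 to 1); they miss things now and then, are a little off and sometimes report something else, mostly with a low value. They report only what shows in the picture. A call takes as long as a camera call. They do not tell look-alikes from the thing itself.
- robot.find_in(camera, query): "xy" ([column, row] as shares, 0 to 1, of the picture: columns of its width, rows of its height, amid what is visible of it).
The state is a dict: "time": time; "qpos": joint angles; "qvel": joint speeds; "joint_efforts": joint torques, N m; "tool_pos": TCP position; "tool_rot": TCP orientation; "contact_force": force on the tool from outside, world axes, zero at the start; "torque": the same for the moment, N m; "opening": finger opening in m.
Only numpy, scipy, OpenCV 4.12 (cv2) and the standard library are available. Lean on these libraries where they do the work, as an engineer would, in place of code of your own. Each camera call takes 0.05 s, during which the arm holds its last target.

## Working session

There is one attempt and no reset: what is moved stays moved. The work goes in short steps, Python scripts to look and compute and a shell command to move; the robot and the scene stay as the last step left them, time stands still between calls to the robot, and variables do not carry over. Pictures are saved under pics/ and viewed, and the job is handed in when it is done.

```bash
ls; mkdir -p pics; python3 - <<'E'
from cell import robot
import cv2
print(robot.observe())
for n in ["scene","top","wrist"]:
    im=robot.read_camera(n); cv2.imwrite(f"pics/{n}0.png",im[:,:,::-1]); print(n,robot.calibration(n))
E
```

```text
pics
{'time': 0.0, 'qpos': array([-1.40301236e+00,  3.42711664e-01,  1.52504892e+00, -2.22763955e-05,
        1.27538043e+00, -1.45998280e-01]), 'qvel': array([-7.36371140e-05, -4.99261973e-04,  7.84000498e-04,  1.43267692e-03,
        3.12840334e-03,  2.08450583e-04]), 'joint_efforts': array([-1.54998645e-03, -4.31246603e+01, -2.44219869e+01,  7.15665333e-02,
        5.59677801e-02, -1.09340010e-04]), 'tool_pos': array([ 0.16199065, -0.4989444 ,  0.22603957]), 'tool_rot': array([-3.14005767e+00, -2.04180969e-04,  3.13788588e-01]), 'contact_force': array([ 0.25553783, -0.19644904,  0.80431643]), 'torque': array([-0.01203536,  0.03902178,  0.03871347]), 'opening': 0.09203388163714826}
scene {'vfov': 46.84488058624029, 'cx': 261.5616608524712, 'cy': 190.75443609535947, 'k1': 0.05148559087180179, 'rvec': array([ 1.76239283,  1.49213664, -0.75487944]), 'tvec': array([-0.0046598 , -0.22693925,  1.63171305])}
top {'vfov': 50.749651492264796, 'cx': 254.33547746556042, 'cy': 203.3095417022965, 'k1': 0.01061478403378024, 'rvec': array([ 2.14899961, -2.21361975,  0.08396315]), 'tvec': array([-0.09156006,  0.59953294,  1.11473848])}
wrist {'vfov': 67.8065092174328, 'cx': 262.62185680906356, 'cy': 190.50793327991875, 'k1': -0.02074539036883805, 'rvec': array([-2.36845073,  1.72255285,  0.22063671]), 'tvec': array([-0.52496941, -0.03016   ,  0.39023092])}
```

View pics/scene0.png

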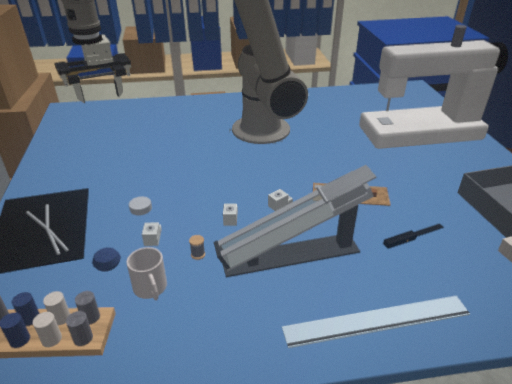

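View pics/top0.png

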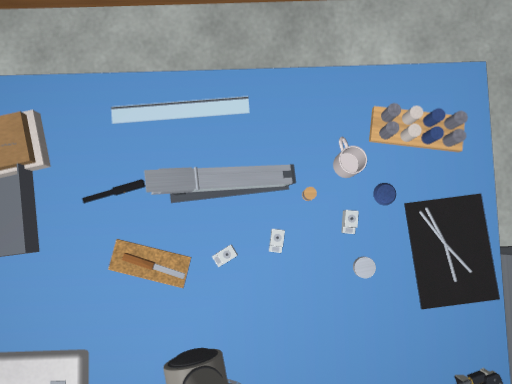

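View pics/wrist0.png

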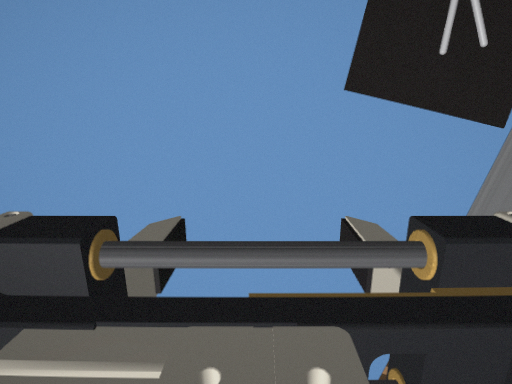

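```bash
cat > h.py <<'E'
from cell import robot
import cv2, numpy as np
def cal(n):
    c=robot.calibration(n); f=192/np.tan(np.radians(c['vfov'])/2)
    K=np.array([[f,0,c['cx']],[0,f,c['cy']],[0,0,1.]]); d=np.array([c['k1'],0,0,0,0.])
    return K,d,np.array(c['rvec']),np.array(c['tvec'])
def proj(C,P):
    K,d,r,t=C; return cv2.projectPoints(np.atleast_2d(P).astype(float),r,t,K,d)[0][:,0]
def ray(C,uv):
    K,d,r,t=C; p=cv2.undistortPoints(np.array([[uv]],float),K,d)[0,0]
    R=cv2.Rodrigues(r)[0]; return -R.T@t, R.T@np.array([p[0],p[1],1])
def atz(C,uv,z):
    o,v=ray(C,uv); return o+v*(z-o[2])/v[2]
def tri(C1,u1,C2,u2):
    o1,a=ray(C1,u1);o2,b=ray(C2,u2);a/=np.linalg.norm(a);b/=np.linalg.norm(b)
    s=np.linalg.lstsq(np.stack([a,-b],1),o2-o1,rcond=None)[0]
    p,q=o1+s[0]*a,o2+s[1]*b
    return (p+q)/2,np.linalg.norm(p-q)
def snap(n,name,crop=None,scale=1):
    im=robot.read_camera(n)[:,:,::-1].copy()
    save(im,name,crop,scale); return im
def save(im,name,crop=None,scale=1):
    if crop: im=im[crop[1]:crop[3],crop[0]:crop[2]]
    if scale!=1: im=cv2.resize(im,None,fx=scale,fy=scale,interpolation=cv2.INTER_CUBIC)
    cv2.imwrite('pics/'+name+'.png',im)
def find(cam,q):
    return [(round(r['xy'][0]*512,1),round(r['xy'][1]*384,1),round(r['p'],2)) for r in robot.find_in(cam,q)]
E
python3 - <<'E'
from h import *
T=cal('top');S=cal('scene')
for q in ['cart0_mid','blade_grip','blade_tip','rail_mouth','rail_stop','rail_bay','cover_hinge','cover_lip','mat']:
    for c in ['top','scene']: print(q,c,find(c,q)[:6])
print(robot.observe()['time'])
im=cv2.imread('pics/top0.png'); save(im,'top_a',(70,130,310,300),3.3)
im=cv2.imread('pics/scene0.png'); save(im,'sc_a',(180,150,480,290),2.6)
E
```

```text
cart0_mid top [(347.7, 223.5, 0.89), (172.3, 181.1, 0.16)]
cart0_mid scene [(150.8, 233.2, 0.79)]
blade_grip top [(145.9, 265.7, 0.83), (122.1, 188.6, 0.66)]
blade_grip scene [(407.8, 234.3, 0.72), (373.5, 194.7, 0.6), (350.8, 183.4, 0.41)]
blade_tip top [(152.8, 268.9, 0.61), (120.3, 190.9, 0.57), (384.1, 196.2, 0.19)]
blade_tip scene [(406.6, 237.2, 0.63)]
rail_mouth top [(214.9, 181.1, 0.74)]
rail_mouth scene [(302.1, 228.7, 0.96), (231.5, 216.2, 0.61)]
rail_stop top [(213.6, 182.0, 0.85)]
rail_stop scene [(299.4, 233.1, 0.7)]
rail_bay top [(214.9, 178.3, 0.89)]
rail_bay scene [(301.7, 230.1, 0.84)]
cover_hinge top [(171.0, 178.0, 0.77)]
cover_hinge scene [(347.8, 186.3, 0.89)]
cover_lip top [(170.0, 180.9, 0.83)]
cover_lip scene [(349.1, 189.9, 0.94), (146.4, 272.8, 0.68)]
mat top [(151.8, 258.4, 0.86)]
mat scene [(380.2, 196.9, 0.76)]
1.05
```

View pics/top_a.png

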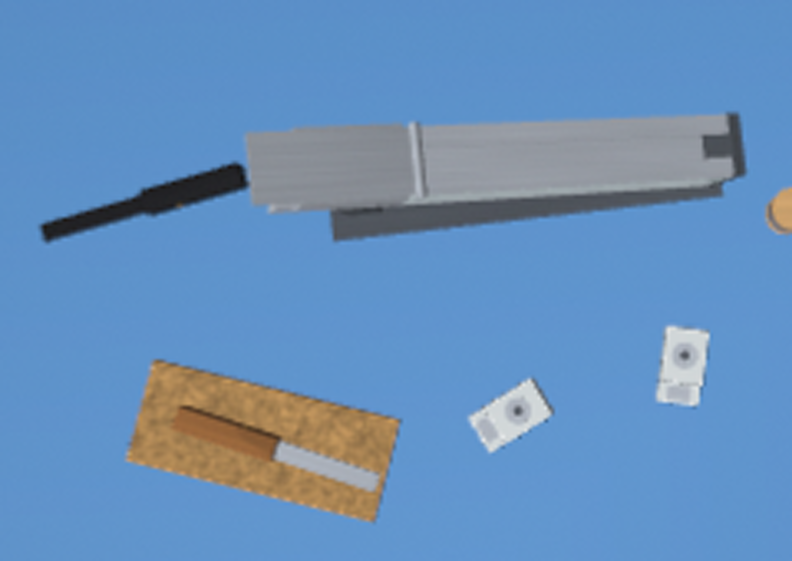

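View pics/sc_a.png

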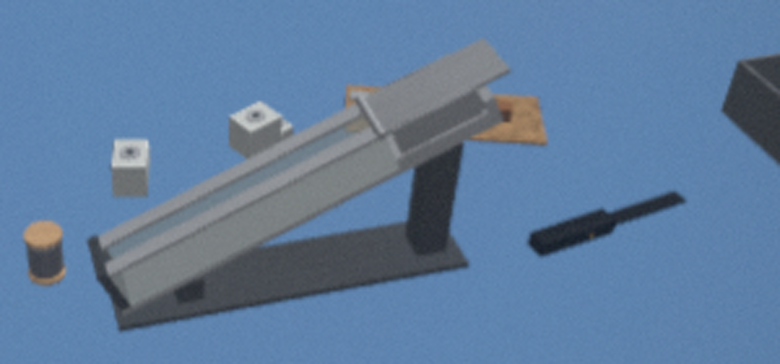

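```bash
cat >> h.py <<'E'
def railT(p):
    x,y,yaw=p; c,s=np.cos(.42),np.sin(.42)
    Rz=np.array([[np.cos(yaw),-np.sin(yaw),0],[np.sin(yaw),np.cos(yaw),0],[0,0,1]])
    Ry=np.array([[c,0,s],[0,1,0],[-s,0,c]])
    return Rz@Ry, np.array([x,y,.13])
def r2w(p,P):
    R,t=railT(p); return (R@np.atleast_2d(P).T).T+t
E
cat > fitrail.py <<'E'
from h import *
from scipy.optimize import least_squares
T=cal('top');S=cal('scene')
# y in rail: x down = about -y world; z up => rail y = z cross x ... world +x
A=lambda x,y:(70+x/3.3,130+y/3.3); B=lambda x,y:(180+x/2.6,150+y/2.6)
obs=[(T,A(247,134),(-120,26,47)),(T,A(252,205),(-120,-26,47)),
     (T,A(728,115),(270,29,47)),(T,A(722,180),(270,-29,47)),
     (S,B(485,40),(-120,-26,47)),(S,B(508,70),(-120,26,47)),(S,B(400,166),(0,29,12)) ]
def res(p): return np.concatenate([(proj(C,r2w(p,np.array(X)/1000.))[0]-u) for C,u,X in obs])
b=least_squares(res,[.55,-.05,-1.55],loss='soft_l1')
print(b.x,res(b.x).reshape(-1,2).round(1))
np.save('rail.npy',b.x)
for cam,C in (('top',T),('scene',S)):
    im=cv2.imread(f'pics/{cam}0.png')
    im=cv2.resize(im,None,fx=3,fy=3,interpolation=cv2.INTER_CUBIC)
    def box(x0,x1,y0,y1,z0,z1,col):
        P=np.array([[x,y,z] for x in(x0,x1) for y in (y0,y1) for z in (z0,z1)])/1000.
        q=proj(C,r2w(b.x,P))*3+1
        for i in range(8):
            for k in (1,2,4):
                j=i^k
                if j>i: cv2.line(im,tuple(q[i].astype(int)),tuple(q[j].astype(int)),col,1)
    box(-120,0,-26,26,43,47,(0,0,255)); box(0,270,-29,29,0,47,(0,255,0)); box(-100,0,-29,29,0,12,(255,0,255))
    cr=(230,420,930,670) if cam=='top' else (600,450,1300,870)
    save(im,'fit_'+cam,cr)
E
python3 fitrail.py
```

```text
[ 0.65000752  0.05446709 -1.49840584] [[-1.2 -1.8]
 [-0.9 -1.2]
 [-1.1 -0.8]
 [ 3.   0.5]
 [-0.9 -1.4]
 [ 0.1 -0.7]
 [-1.9 -2.1]]
```

View pics/fit_top.png

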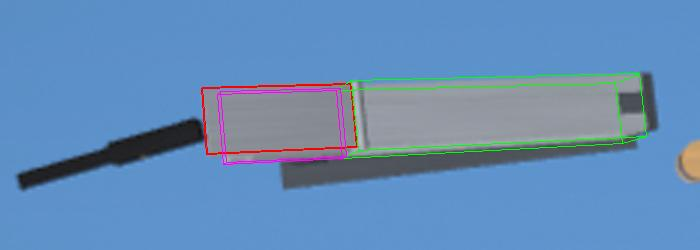

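View pics/fit_scene.png

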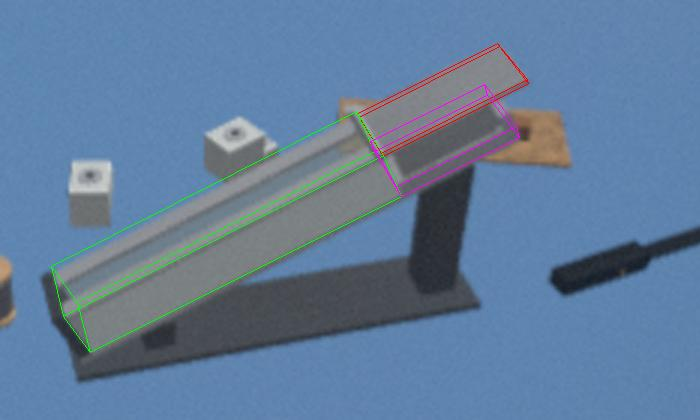

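```bash
python3 - <<'E'
import re
s=open('fitrail.py').read()
s=s.replace("(T,A(722,180),(270,-29,47)),","(T,A(418,123),(-3,26,49)),")
open('fitrail.py','w').write(s)
E
python3 fitrail.py
python3 - <<'E'
from h import *
T=cal('top');S=cal('scene')
A=lambda x,y:(70+x/3.3,130+y/3.3)
p=[atz(T,A(*q),.013) for q in ((176,417),(278,450),(378,481))]
print(np.round(p,4)); d=p[2]-p[0]; print(np.linalg.norm(d),np.degrees(np.arctan2(d[1],d[0])))
m=[atz(T,A(*q),.004)for q in ((152,360),(400,420),(375,521),(127,460))]; print('mat',np.mean(m,0))
im=cv2.imread('pics/top0.png')
hsv=cv2.cvtColor(im,cv2.COLOR_BGR2HSV)
w=((hsv[...,1]<60)&(hsv[...,2]>120)).astype(np.uint8)
n,l,st,ce=cv2.connectedComponentsWithStats(w)
for i in range(1,n):
    if st[i,4]>100: print(st[i],ce[i])
save(im,'c1',(190,190,390,290),4)
E
```

```text
[ 0.65032426  0.05294002 -1.50620319] [[-0.4 -2.2]
 [-0.3 -1.7]
 [-0.4 -0.2]
 [-3.3  0.1]
 [-1.3 -1.1]
 [-0.4 -0.3]
 [-2.6 -2. ]]
[[0.459  0.2625 0.013 ]
 [0.4286 0.1762 0.013 ]
 [0.4    0.0918 0.013 ]]
0.1806228164013434 -109.06393566574943
mat [0.43680718 0.19083201 0.004     ]
[    0     0   512   246 36869] [276.40394369  45.48081044]
[ 112   98  137   25 2009] [179.70283723 110.19213539]
[388 104  18  12 132] [394.39393939 109.47727273]
[401 106  23  36 511] [411.46379648 123.37181996]
[ 22 110  28  61 576] [ 34.17708333 143.29340278]
[453 111  14  32 252] [459.82539683 126.31746032]
[386 121  13  14 135] [392.1037037  127.35555556]
[333 137  34  41 883] [349.1200453  159.76670442]
[ 145  165  147   30 3283] [214.66280841 178.53822723]
[   0  167   25   89 1198] [ 12.73622705 215.23539232]
[419 208  53  74 405] [443.51851852 243.45925926]
[342 210  17  24 341] [349.36070381 221.31964809]
[269 229  16  24 300] [276.29333333 240.39      ]
[212 245  25  22 290] [224.34827586 255.2862069 ]
[353 257  23  21 377] [364.10344828 267.1061008 ]
[153 264  32  15 195] [168.68205128 270.8974359 ]
[   0  354   82   30 2304] [ 41.13411458 369.43489583]
[164 368  30  16 293] [175.6109215  375.72013652]
```

View pics/c1.png

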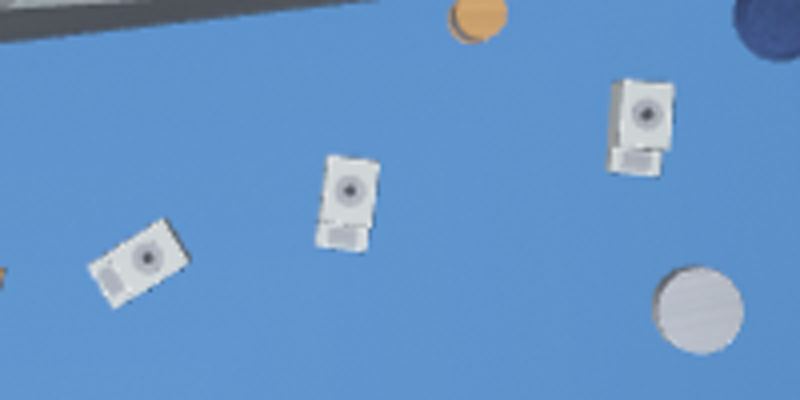

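View pics/fit_top.png

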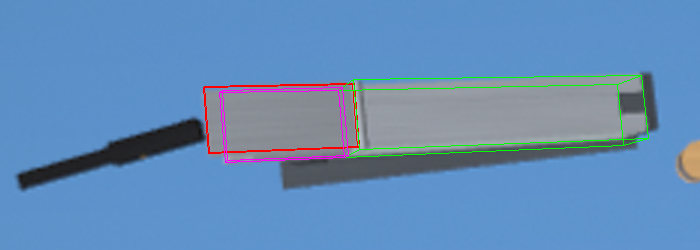

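```bash
cat >> h.py <<'E'
from scipy.spatial.transform import Rotation as Ro
def to(x,y,z,yaw=None):
    "mm shift in tool axes & turn deg; yaw deg of tool x"
    o=robot.observe(); R=Ro.from_euler('xyz',o['tool_rot']).as_matrix()
    d=R.T@(np.array([x,y,z])-o['tool_pos'])*1000
    cy=np.degrees(np.arctan2(R[1,0],R[0,0])); t=0 if yaw is None else -((yaw-cy+180)%360-180)
    print('shift',d.round(1),'turn',round(t,1),'| dist',round(np.linalg.norm(d)),'yaw now',round(cy,1),'pos',o['tool_pos'].round(4),'q6',o['qpos'][5].round(2),'t',round(o['time'],2))
E
python3 -c "
from h import *
to(.45,-.2,.25,50)
to(.52,-.15,.25,70)
from h import *
"
```

```text
shift [ 366.3 -195.9  -23.3] turn -32.0 | dist 416 yaw now 18.0 pos [ 0.1621 -0.4994  0.2267] q6 -0.15 t 1.05
shift [ 448.3 -221.8  -23.3] turn -52.0 | dist 501 yaw now 18.0 pos [ 0.1621 -0.4994  0.2267] q6 -0.15 t 1.05
```

```bash
python3 -m pendant '[[[366,-196,-23],-32],[[366,-196,-23],-32],[[366,-196,-23],-32],[[366,-196,-23],-32],[[366,-196,-23],-32],[[366,-196,-23],-32],[[366,-196,-23],-32],[[366,-196,-23],-32],[[366,-196,-23],-32],[[366,-196,-23],-32]]' 1
python3 -c "
from h import *
to(.4347,.1917,.2,71)"
```

```text
time: 1.88
tool_pos: [0.4509, -0.1981, 0.2501]
tool_rot: [3.141, -0.0, 0.872]
contact_force: [0.8, -1.3, 0.2]
opening: 0.0919
shift [ 288.1 -263.1   49.9] turn -21.0 | dist 393 yaw now 50.0 pos [ 0.4509 -0.1981  0.2501] q6 0.13 t 1.88
```

```bash
python3 -m pendant '[[[288,-263,50],-21],[[288,-263,50],-21],[[288,-263,50],-21],[[288,-263,50],-21],[[288,-263,50],-21],[[288,-263,50],-21],[[288,-263,50],-21],[[288,-263,50],-21],[[288,-263,50],-21],[[288,-263,50],-21]]'
python3 -c "
from h import *
im=snap('wrist','w1'); print(find('wrist','blade_grip'),find('wrist','blade_tip'))
W=cal('wrist'); print(-cv2.Rodrigues(W[2])[0].T@W[3], cv2.Rodrigues(W[2])[0].round(2))
"
```

```text
time: 2.72
tool_pos: [0.4337, 0.1954, 0.1995]
tool_rot: [-3.142, -0.001, 1.241]
contact_force: [-0.5, 0.7, 0.2]
opening: 0.0916
[(428.4, 53.5, 0.97), (275.0, 150.6, 0.62)] [(426.7, 56.9, 0.97), (268.3, 162.9, 0.7)]
[0.45714704 0.2564315  0.35829071] [[ 0.95 -0.32  0.  ]
 [-0.31 -0.92  0.25]
 [-0.08 -0.24 -0.97]]
```

View pics/w1.png

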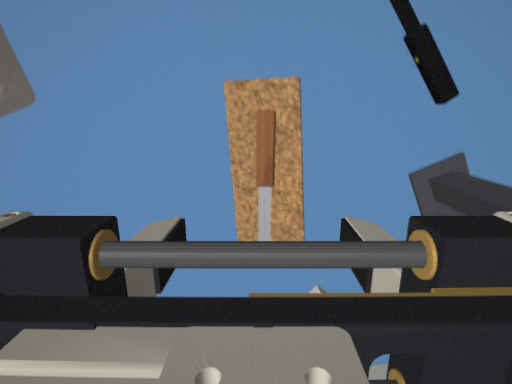

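```bash
python3 -c "
from h import *
W=cal('wrist')
a=atz(W,(266,110),.022);b=atz(W,(264.5,187),.022);print(a,b,np.linalg.norm(a-b),np.degrees(np.arctan2(*(b-a)[1::-1])))
c=atz(W,(264,240),.0145);print(c)
g=a+(b-a)*75/90;print(g)
p=robot.observe()['tool_pos'];print(proj(W,p),proj(W,[p[0],p[1],.013]))
to(g[0],g[1],.1,71)
m=[atz(W,q,.004) for q in ((225,83),(300,77))];print(m)
"
```

```text
[0.46304431 0.26157391 0.022     ] [0.43247301 0.17687872 0.022     ] 0.09004376155321331 -109.8473899927495
[0.40842375 0.10794683 0.0145    ]
[0.43756823 0.19099459 0.022     ]
[[260.71527408 233.21593199]] [[261.65716287 172.9706019 ]]
shift [-0.5  3.7 99.6] turn 0.2 | dist 100 yaw now 71.2 pos [0.4342 0.1927 0.1996] q6 0.59 t 2.87
[array([0.42774338, 0.30632173, 0.004     ]), array([0.51277373, 0.28427598, 0.004     ])]
```

```bash
python3 -m pendant '[[[0,3.7,100],1],[[0,3.7,100],1],[[0,3.7,100],1],[[0,3.7,100],1]]'
python3 -c "
from h import *
snap('wrist','w2')
to(.4376,.191,.008,70.2)"
```

```text
time: 3.2
tool_pos: [0.4354, 0.1894, 0.0962]
tool_rot: [-3.136, 0.005, 1.223]
contact_force: [-0.5, -1.2, 0.1]
opening: 0.092
shift [ 1.5  0.5 90.5] turn -0.1 | dist 91 yaw now 70.1 pos [0.437  0.19   0.0985] q6 0.6 t 3.25
```

View pics/w2.png

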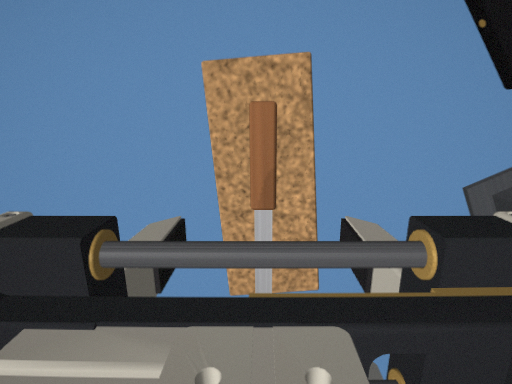

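```bash
python3 -m pendant '[[[1,0.5,60],0],[[1.5,0.5,80],0],[[1.5,0.5,90],0],[[1.5,0.5,90.5],0],[[1.5,0.5,90.5],0]]' 1
python3 -m pendant '[[[0,0,0],0],[[0,0,0],0],[[0,0,0],0],[[0,0,0],0],[[0,0,0],0],[[0,0,0],0],[[0,0,0],0],[[0,0,0],0]]' 0 45
python3 -c "
from h import *
snap('wrist','w3')
to(.4376,.191,.008,70.2)"
```

```text
time: 3.67
tool_pos: [0.4389, 0.1909, 0.0096]
tool_rot: [-3.14, 0.002, 1.223]
contact_force: [0.6, 0.3, 0.3]
opening: 0.0922
time: 4.33
tool_pos: [0.4388, 0.1909, 0.0096]
tool_rot: [-3.14, 0.002, 1.223]
contact_force: [-0.1, 0.5, -0.3]
opening: 0.0434
shift [-0.4 -1.2  1.6] turn -0.1 | dist 2 yaw now 70.1 pos [0.4388 0.1909 0.0096] q6 0.6 t 4.38
```

View pics/w3.png

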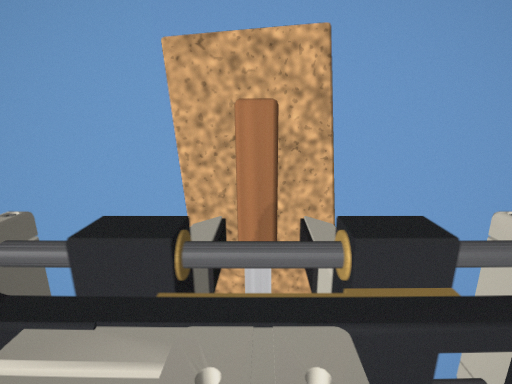

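Fingers still closing, centred on the handle. Wait more.

```bash
python3 -m pendant '[[[0,0,0],0],[[0,0,0],0],[[0,0,0],0],[[0,0,0],0],[[0,0,0],0],[[0,0,0],0]]' 0 45
python3 -m pendant '[[[0,0,-40],0],[[0,0,-80],0],[[0,0,-120],0],[[0,0,-160],0],[[0,0,-200],0],[[0,0,-240],0],[[0,0,-240],0],[[0,0,-240],0]]'
python3 -c "
from h import *
snap('wrist','w4');snap('top','t4')
to(.4376,.191,.008,70.2)"
```

```text
time: 4.88
tool_pos: [0.4388, 0.1909, 0.0095]
tool_rot: [-3.14, 0.002, 1.223]
contact_force: [0.1, -0.0, -1.3]
opening: 0.0214
time: 5.55
tool_pos: [0.4404, 0.1916, 0.2516]
tool_rot: [3.139, -0.001, 1.223]
contact_force: [-0.6, 0.6, -1.9]
opening: 0.0219
shift [ 4.000e-01 -2.000e-01  2.404e+02] turn -0.1 | dist 240 yaw now 70.1 pos [0.4387 0.1911 0.2484] q6 0.6 t 5.65
```

View pics/w4.png

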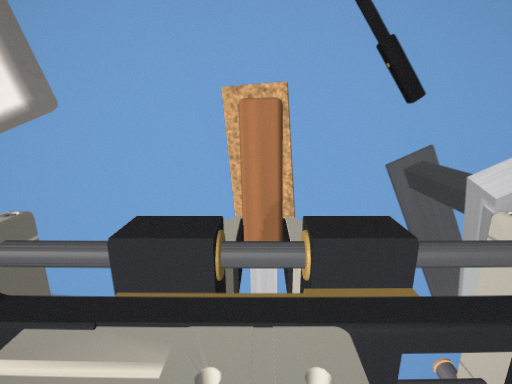

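```bash
python3 -c "
from h import *
to(.6326,.30,.25,94)"
```

```text
shift [168.5 145.2  -2.6] turn -23.9 | dist 222 yaw now 70.1 pos [0.4387 0.1911 0.2484] q6 0.6 t 5.65
```

```bash
python3 -m pendant '[[[168.5,145,-2.6],-24],[[168.5,145,-2.6],-24],[[168.5,145,-2.6],-24],[[168.5,145,-2.6],-24],[[168.5,145,-2.6],-24],[[168.5,145,-2.6],-24],[[168.5,145,-2.6],-24],[[168.5,145,-2.6],-24]]'
python3 -c "
from h import *
to(.6326,.30,.2015,94)
im=snap('wrist','w5');save(snap('top','t5'),'t5z',(70,100,310,280),3.3);save(snap('scene','s5'),'s5z',(220,110,470,290),3)
T=cal('top');print(proj(T,[robot.observe()['tool_pos']]))"
```

```text
time: 6.32
tool_pos: [0.6319, 0.2999, 0.2462]
tool_rot: [-3.132, 0.004, 1.642]
contact_force: [0.1, -0.8, 0.6]
opening: 0.0214
shift [ 0.2  1.2 44.7] turn 0.1 | dist 45 yaw now 94.1 pos [0.6319 0.2999 0.2462] q6 0.26 t 6.32
[[ 72.4289634  185.48260593]]
```

View pics/w5.png

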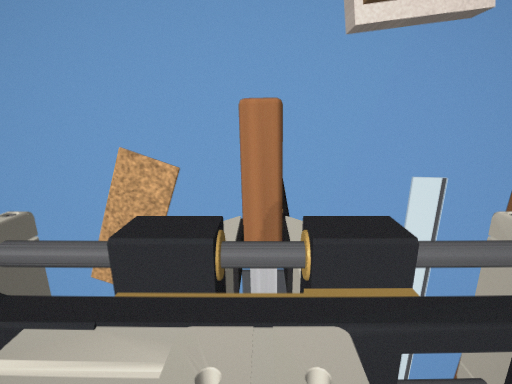

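View pics/t5z.png

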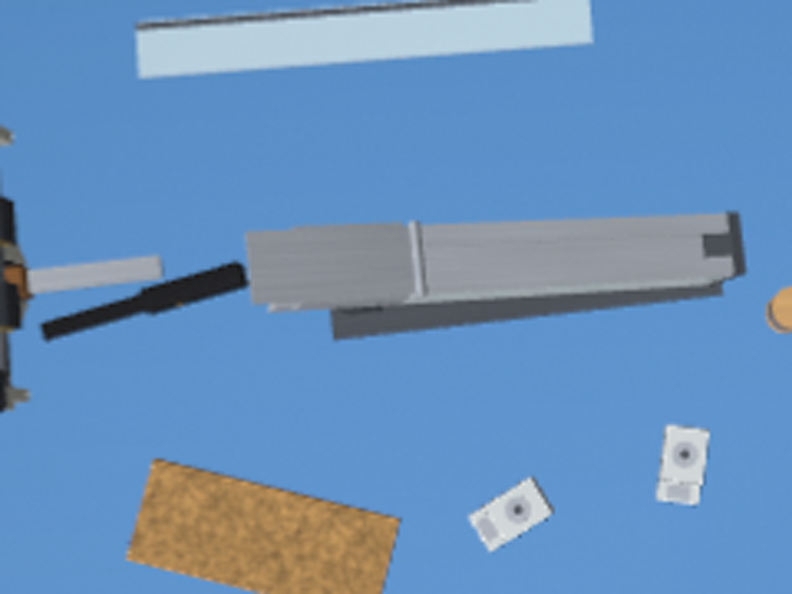

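View pics/s5z.png

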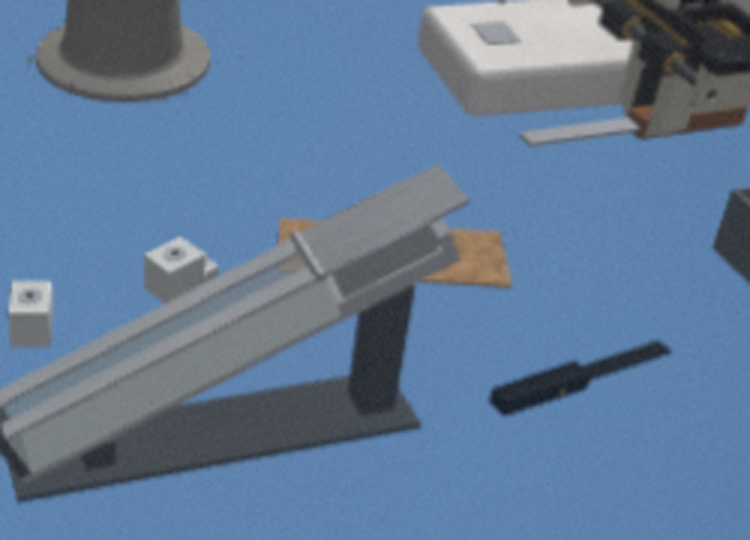

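```bash
python3 -c "
from h import *
T=cal('top');S=cal('scene')
P=[.6394,.1952,.2497]
print(proj(T,P),(70+162/3.3,100+267/3.3)); print(proj(S,P),(220+527/3,110+137/3))
print(atz(T,(70+162/3.3,100+267/3.3),.2497))
# lip corners from top at z of lip top
z=.13+.12*np.sin(.42)+.047*np.cos(.42); print(z)
a=atz(T,(70+246.5/3.3,100+233/3.3),z);b=atz(T,(70+252/3.3,100+304/3.3),z);print(a,b,np.linalg.norm(a-b),(a+b)/2,np.degrees(np.arctan2(*(b-a)[1::-1])))
"
```

```text
[[118.82061293 180.62266287]] (119.0909090909091, 180.9090909090909)
[[393.19819314 156.67067148]] (395.66666666666663, 155.66666666666666)
[0.63873039 0.19459364 0.2497    ]
0.2218464345618269
[0.66518792 0.14418792 0.22184643] [0.61462237 0.14077061 0.22184643] 0.05068089037375229 [0.63990515 0.14247926 0.22184643] -176.1337344979965
```

```bash
python3 -c "
import numpy as np; np.save('rail.npy',[.6461,.0523,-1.503])"
python3 -m pendant '[[[0,-2.5,25],0],[[0,-2.5,44.7],0],[[0,-2.5,44.7],0],[[0,-2.5,44.7],0],[[-30,-2.5,44.7],0],[[-50,-2.5,44.7],0],[[-66,-2.5,44.7],0],[[-66,-2.5,44.7],0],[[-66,-2.5,44.7],0]]'
python3 -c "
from h import *
to(.6326,.30,.2015,94)
save(snap('top','t6'),'t6z',(70,100,310,280),3.3);save(snap('scene','s6'),'s6z',(220,110,470,290),3)
"
```

```text
time: 7.22
tool_pos: [0.6339, 0.2327, 0.2069]
tool_rot: [-3.138, 0.002, 1.64]
contact_force: [0.7, -0.0, -0.9]
opening: 0.0217
shift [67.2  3.3  5.3] turn -0.0 | dist 68 yaw now 94.0 pos [0.6339 0.2327 0.2069] q6 0.17 t 7.22
```

View pics/t6z.png

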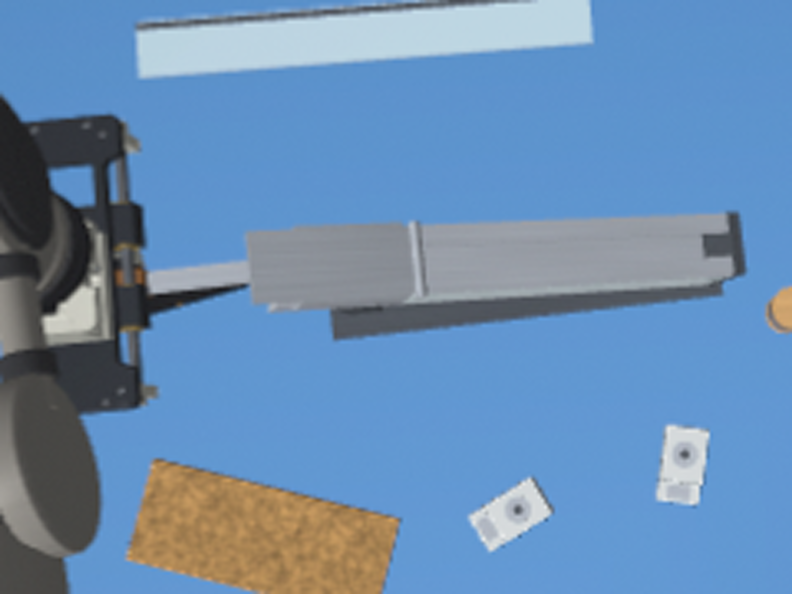

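View pics/s6z.png

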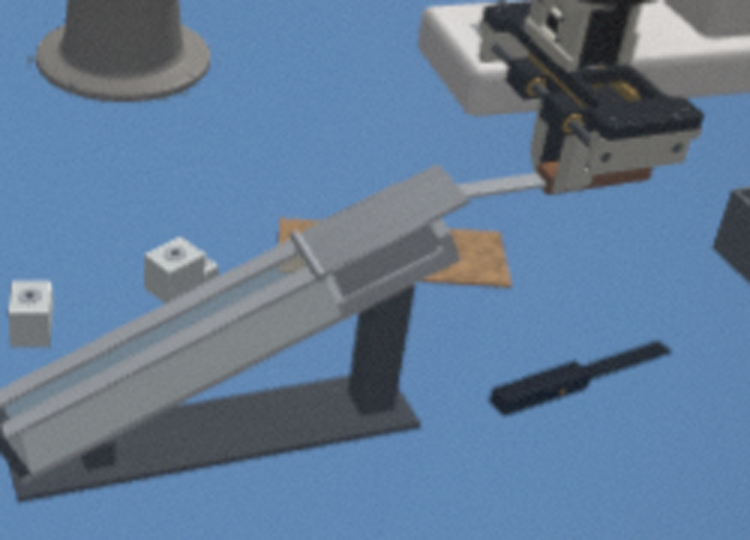

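```bash

python3 -m pendant '[[[0,0,-4],0],[[-4,0,-8],0],[[-6,0,-12],0],[[-8,0,-16],0],[[-14,0,-24],0],[[-21,0,-31],0],[[-21,0,-31],0],[[-21,0,-31],0]]'
python3 -c "
from h import *
to(.6326,.30,.2015,94)
save(snap('top','t7'),'t7z',(70,100,310,280),3.3);save(snap('scene','s7'),'s7z',(220,110,470,290),3)
"
```

```text
time: 7.98
tool_pos: [0.6356, 0.2125, 0.2381]
tool_rot: [-3.139, 0.002, 1.641]
contact_force: [-0.1, 0.3, -1.0]
opening: 0.0217
shift [87.6  3.2 36.5] turn 0.0 | dist 95 yaw now 94.0 pos [0.6356 0.2125 0.2381] q6 0.14 t 7.98
```

View pics/s7z.png

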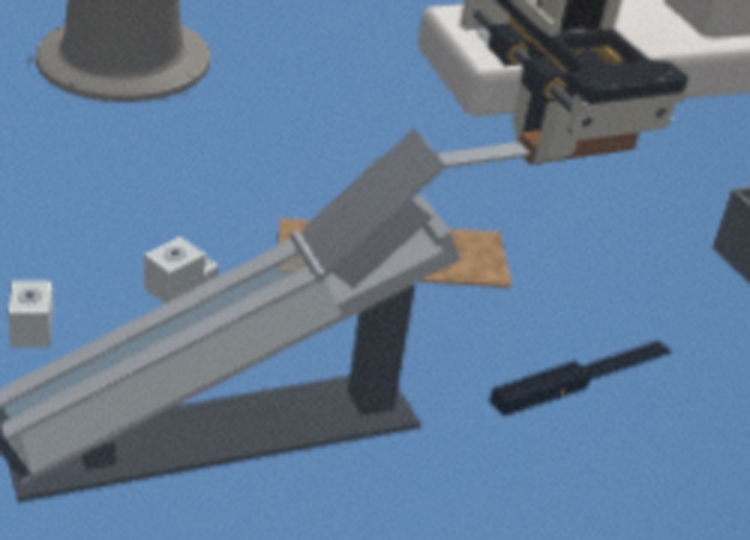

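```bash

python3 -m pendant '[[[-8,0,-7],0],[[-15,0,-13],0],[[-24,0,-18],0],[[-33,0,-22],0],[[-43,0,-25],0],[[-52,0,-27],0],[[-61,0,-28],0],[[-69,0,-29],0],[[-69,0,-29],0]]'
python3 -c "
from h import *
to(.6326,.30,.2015,94)
save(snap('scene','s8'),'s8z',(220,110,470,290),3)
"
```

```text
time: 8.83
tool_pos: [0.6403, 0.142, 0.2663]
tool_rot: [-3.137, 0.002, 1.639]
contact_force: [0.4, -0.1, -1.2]
opening: 0.0216
shift [158.3   3.4  64.4] turn -0.1 | dist 171 yaw now 93.9 pos [0.6403 0.142  0.2663] q6 0.03 t 8.83
```

View pics/s8z.png

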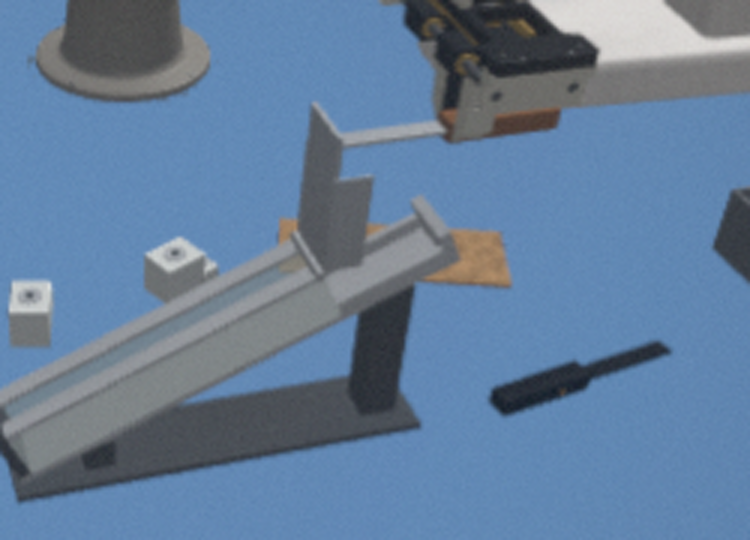

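```bash

python3 -m pendant '[[[-12,0,0],0],[[-24,0,1],0],[[-36,0,4],0],[[-46,0,8],0],[[-46,0,8],0],[[-46,0,8],0],[[-46,0,8],0],[[-46,0,8],0]]'
python3 -c "
from h import *
to(.6326,.30,.2015,94)
save(snap('scene','s9'),'s9z',(220,110,470,290),3)
"
```

```text
time: 9.55
tool_pos: [0.6433, 0.0975, 0.2583]
tool_rot: [-3.137, 0.002, 1.64]
contact_force: [-0.4, 1.3, -1.6]
opening: 0.0218
shift [202.8   3.6  56.5] turn -0.0 | dist 211 yaw now 94.0 pos [0.6433 0.0975 0.2583] q6 -0.04 t 9.55
```

View pics/s9z.png

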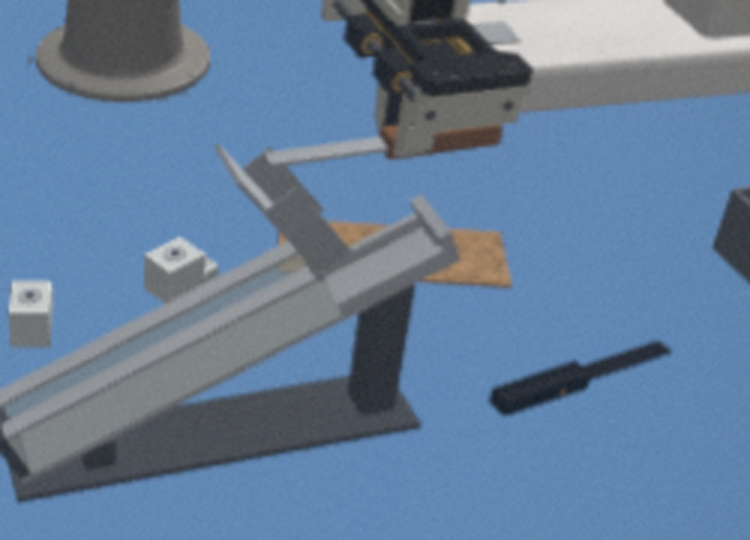

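```bash

python3 -m pendant '[[[40,0,0],0],[[80,0,-5],0],[[120,0,-5],0],[[160,0,-5],0],[[180,0,-5],0],[[180,0,-5],0]]'
python3 -c "
from h import *
to(.4388,.1909,.2,70.1)
snap('scene','s10')
"
```

```text
time: 10.1
tool_pos: [0.6292, 0.2831, 0.2627]
tool_rot: [-3.137, -0.0, 1.647]
contact_force: [-0.3, 0.3, -0.6]
opening: 0.0214
shift [ -77.4 -196.6   63.6] turn 24.3 | dist 221 yaw now 94.4 pos [0.6292 0.2831 0.2627] q6 0.23 t 10.1
```

View pics/s10.png

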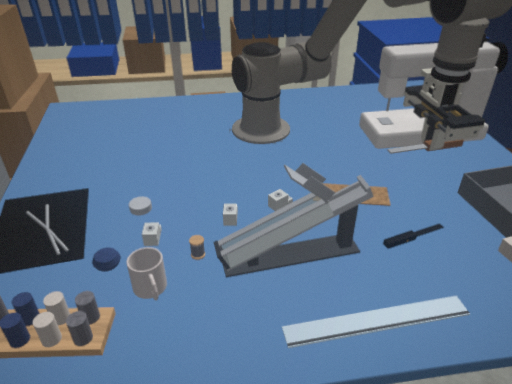

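```bash

python3 -m pendant '[[[-77,-197,64],24],[[-77,-197,64],24],[[-77,-197,64],24],[[-77,-197,64],24],[[-77,-197,64],24],[[-77,-197,64],24],[[-77,-197,64],24],[[-77,-197,64],24]]'
python3 -c "
from h import *
to(.4388,.1909,.0102,70.1)"
```

```text
time: 10.82
tool_pos: [0.4394, 0.1881, 0.2007]
tool_rot: [-3.14, 0.002, 1.225]
contact_force: [-0.1, 0.2, -0.3]
opening: 0.0213
shift [  2.8  -1.2 190.5] turn 0.1 | dist 190 yaw now 70.2 pos [0.4394 0.1881 0.2007] q6 0.59 t 10.82
```

```bash

python3 -m pendant '[[[3,-1,40],0],[[3,-1,80],0],[[3,-1,120],0],[[3,-1,150],0],[[3,-1,170],0],[[3,-1,180],0],[[3,-1,186],0],[[3,-1,189],0],[[3,-1,189],0],[[3,-1,189],0]]'
python3 -c "
from h import *
to(.4388,.1909,.0098,70.1)
print(robot.observe()['contact_force'])"
```

```text
time: 11.65
tool_pos: [0.4402, 0.1913, 0.0127]
tool_rot: [3.141, 0.001, 1.225]
contact_force: [-0.4, 0.8, -1.6]
opening: 0.0216
shift [-0.8 -1.2  2.9] turn 0.1 | dist 3 yaw now 70.2 pos [0.4402 0.1913 0.0127] q6 0.6 t 11.65
[-0.3539411   0.81421908 -1.56801664]
```

```bash

python3 -m pendant '[[[0,0,2.5],0],[[0,0,2.5],0],[[0,0,2.8],0],[[0,0,2.8],0]]'
python3 -m pendant '[[[0,0,0],0],[[0,0,0],0],[[0,0,0],0],[[0,0,0],0],[[0,0,0],0],[[0,0,0],0]]' 0.6
python3 -m pendant '[[[0,0,-40],0],[[0,0,-80],0],[[0,0,-120],0],[[0,0,-160],0],[[0,0,-200],0],[[0,0,-240],0],[[0,0,-240],0],[[0,0,-240],0]]' 1
python3 -c "
from h import *
snap('wrist','w11');im=snap('top','t11');save(im,'t11z',(100,150,380,300),2.8)
"
```

```text
time: 11.98
tool_pos: [0.4405, 0.1913, 0.0103]
tool_rot: [3.141, 0.0, 1.225]
contact_force: [0.4, 0.4, -0.6]
opening: 0.0217
time: 12.48
tool_pos: [0.4405, 0.1914, 0.0103]
tool_rot: [3.141, 0.0, 1.225]
contact_force: [0.2, 0.0, -0.3]
opening: 0.0537
time: 13.15
tool_pos: [0.4412, 0.1918, 0.2525]
tool_rot: [3.136, -0.003, 1.225]
contact_force: [0.9, 0.3, -0.5]
opening: 0.0918
```

View pics/t11z.png

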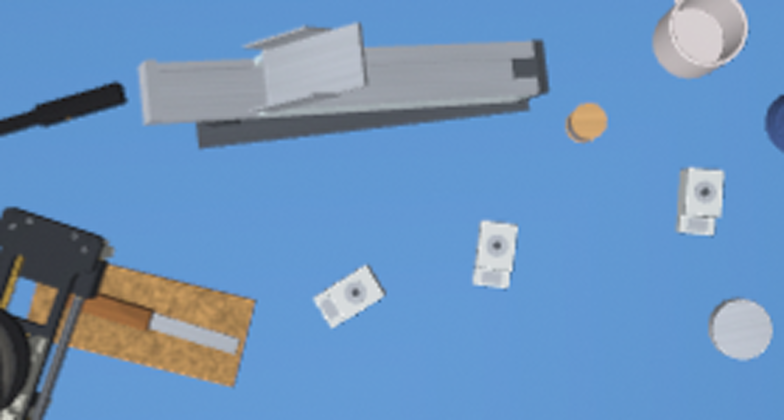

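View pics/w11.png

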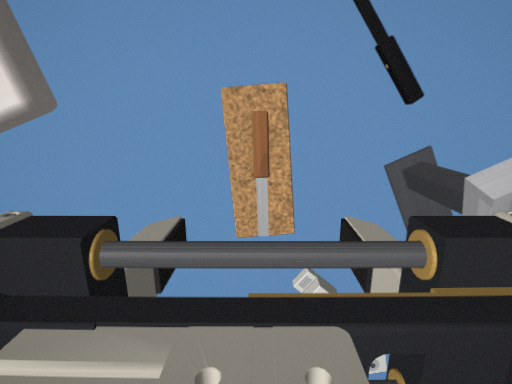

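```bash
cat > carts.py <<'E'
from h import *
from scipy.optimize import least_squares
T=cal('top')
C=lambda p:(190+(p[0]+.5)/4-.5,190+(p[1]+.5)/4-.5)
for n,st,no in (('A',(148,258),(110,279)),('B',(350,190),(344,236)),('D',(647,114),(637,161))):
    a=atz(T,C(st),.040); b=atz(T,C(no),.018)
    d=(b-a)[:2]; yaw=np.degrees(np.arctan2(d[1],d[0])); u=d/np.linalg.norm(d)
    print(n,'tall centre',a[:2].round(4),'mid',(a[:2]+.009*u).round(4),'yaw',yaw.round(1),np.linalg.norm(d))
E
python3 carts.py; python3 -c "
from h import *
to(.445,.03,.2,60)"
```

```text
A tall centre [ 0.4578 -0.0292] mid [ 0.4536 -0.0212] yaw 117.4 0.032045679596302716
B tall centre [ 0.5001 -0.1692] mid [ 0.4912 -0.168 ] yaw 172.7 0.03235002949654093
D tall centre [ 0.5463 -0.3756] mid [ 0.5374 -0.3747] yaw 174.0 0.03216996550563897
shift [-149.9   59.8   49.5] turn 10.2 | dist 169 yaw now 70.2 pos [0.4396 0.1913 0.2493] q6 0.6 t 13.25
```

```bash

python3 -m pendant '[[[-150,60,30],60],[[-150,60,30],60],[[-150,60,30],60],[[-150,60,30],60],[[-150,60,30],60],[[-150,60,30],60],[[-150,60,30],60],[[-150,60,30],60],[[-150,60,30],60]]' 1
python3 -c "
from h import *
to(.4536,-.0212,.16,-62.6)"
```

```text
time: 14.0
tool_pos: [0.4441, 0.0297, 0.2174]
tool_rot: [-3.141, 0.005, 0.171]
contact_force: [0.1, 0.5, -0.4]
opening: 0.0916
shift [ 1.  51.8 57.4] turn 72.4 | dist 77 yaw now 9.8 pos [0.4441 0.0297 0.2174] q6 1.3 t 14.0
```

```bash

python3 -m pendant '[[[1,52,57],72.4],[[1,52,57],72.4],[[1,52,57],72.4],[[1,52,57],72.4],[[1,52,57],72.4],[[1,52,57],72.4],[[1,52,57],72.4],[[1,52,57],72.4],[[1,52,57],72.4],[[1,52,57],72.4]]' 1
cat > look.py <<'E'
from h import *
import sys
im=snap('wrist',sys.argv[1]); W=cal('wrist'); o=robot.observe()
print(o['tool_pos'].round(4),np.degrees(o['tool_rot'][2]).round(1))
E
python3 look.py w12
```

```text
time: 14.83
tool_pos: [0.4523, -0.0212, 0.1584]
tool_rot: [3.133, 0.005, -1.078]
contact_force: [1.0, -0.4, 0.7]
opening: 0.0915
[ 0.4523 -0.0212  0.1584] -62.2
```

View pics/w12.png

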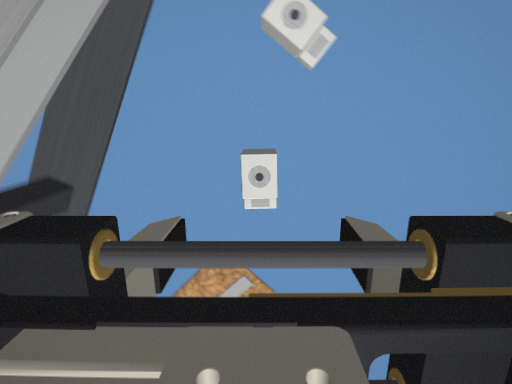

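```bash
cat > cw.py <<'E'
from h import *
import sys
# args: 4 corners tail-left tail-right nose-right nose-left of tall top + stud
W=cal('wrist'); v=list(map(float,sys.argv[1:])); q=np.array(v).reshape(-1,2)
P=np.array([atz(W,u,.04) for u in q])
tail=(P[0]+P[1])/2; nose=(P[2]+P[3])/2; d=nose-tail
yaw=np.degrees(np.arctan2(d[1],d[0])); u=d/np.linalg.norm(d); c=P[:4].mean(0)
print('len',np.linalg.norm(d).round(4),'wid',np.linalg.norm(P[0]-P[1]).round(4),np.linalg.norm(P[2]-P[3]).round(4),'c',c.round(4),'stud',P[4].round(4) if len(P)>4 else '')
m=(c+(P[4] if len(P)>4 else c))/2+.009*u
print('mid',m.round(4),'yaw',yaw.round(1)); to(m[0],m[1],.012,yaw+180)
E
python3 cw.py 241.5 157 276 156 277.5 197 243 198 259.5 177
```

```text
len 0.0415 wid 0.0335 0.0348 c [ 0.4592 -0.0276  0.04  ] stud [ 0.4594 -0.028   0.04  ]
mid [ 0.4548 -0.02    0.04  ] yaw 119.6
shift [  0.8  -4.1 146.4] turn -1.9 | dist 146 yaw now -62.2 pos [ 0.4523 -0.0212  0.1584] q6 2.44 t 14.88
```

```bash

python3 -m pendant '[[[1,-3,40],-1.5],[[1,-3,80],-1.5],[[1,-3,100],-1.5],[[1,-3,100],-1.5]]' 1
python3 look.py w13;  python3 -c "
from h import *
to(.4548,-.02,.012,-62)"
```

```text
time: 15.22
tool_pos: [0.45, -0.0198, 0.0535]
tool_rot: [3.125, 0.013, -1.057]
contact_force: [-1.4, 0.1, -0.3]
opening: 0.0916
[ 0.4519 -0.0201  0.0559] -60.6
shift [ 1.8 -3.2 43.8] turn 1.4 | dist 44 yaw now -60.6 pos [ 0.4519 -0.0201  0.0559] q6 2.42 t 15.27
```

View pics/w13.png

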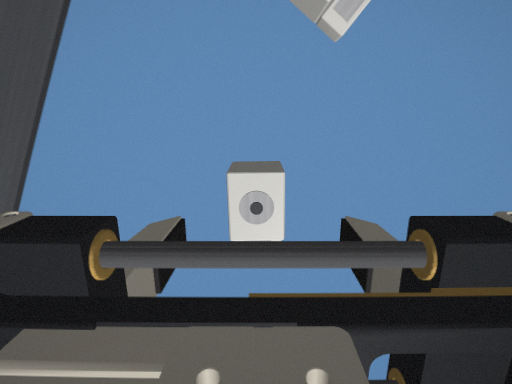

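```bash
python3 cw.py 229 172 283 172 285 239 229 240 257 208;
```

```text
len 0.0454 wid 0.0334 0.037 c [ 0.4617 -0.028   0.04  ] stud [ 0.4611 -0.0275  0.04  ]
mid [ 0.4569 -0.0199  0.04  ] yaw 119.8
shift [ 2.7 -5.1 43.8] turn -0.4 | dist 44 yaw now -60.6 pos [ 0.4519 -0.0201  0.0559] q6 2.42 t 15.27
```

```bash

python3 -m pendant '[[[2,-4,20],0],[[2,-4,35],0],[[2,-4,43],0],[[2,-4,44],0],[[2,-4,44],0],[[2,-4,44],0]]' 1
python3 -m pendant '[[[0,0,0],0],[[0,0,0],0],[[0,0,0],0],[[0,0,0],0],[[0,0,0],0],[[0,0,0],0],[[0,0,0],0],[[0,0,0],0],[[0,0,0],0],[[0,0,0],0]]' 0 25
python3 look.py w14
```

```text
time: 15.77
tool_pos: [0.4563, -0.02, 0.0128]
tool_rot: [3.129, 0.009, -1.057]
contact_force: [0.1, -1.0, 0.5]
opening: 0.0918
time: 16.6
tool_pos: [0.4562, -0.02, 0.0128]
tool_rot: [3.129, 0.009, -1.057]
contact_force: [-0.6, 0.3, 0.1]
opening: 0.036
[ 0.4562 -0.0199  0.0128] -60.6
```

View pics/w14.png

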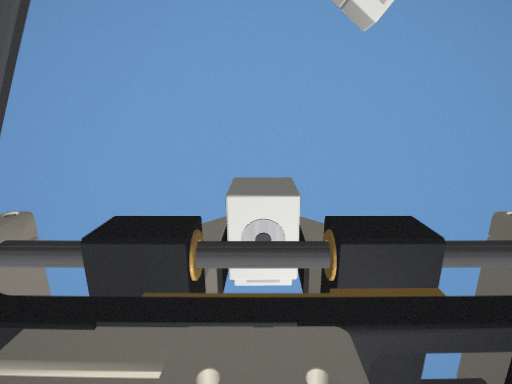

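```bash

python3 -m pendant '[[[0,0,-40],0],[[0,0,-80],-7],[[0,0,-120],-14],[[0,0,-160],-21],[[0,0,-200],-28],[[0,0,-240],-35],[[0,0,-250],-42],[[0,0,-250],-49],[[0,0,-250],-56],[[0,0,-250],-63]]'
python3 -c "
from h import *
to(.6437,.0882,.262,93.9)"
```

```text
time: 17.48
tool_pos: [0.46, -0.0203, 0.263]
tool_rot: [-3.139, 0.015, 0.048]
contact_force: [-0.0, 0.0, -0.7]
opening: 0.0358
shift [188.7 -99.5  -1.6] turn -91.1 | dist 213 yaw now 2.8 pos [ 0.46   -0.0203  0.263 ] q6 1.31 t 17.48
```

```bash

python3 -m pendant '[[[0,0,0],-7],[[0,0,0],-14],[[0,0,0],-21],[[20,-10,-1.6],-28],[[55,-30,-1.6],-35],[[90,-50,-1.6],-42],[[125,-70,-1.6],-49],[[160,-85,-1.6],-56],[[189,-99,-1.6],-63],[[189,-99,-1.6],-70]]'
python3 -m pendant '[[[0,0,0],-7],[[0,0,0],-14],[[0,0,0],-21],[[0,0,0],-21]]'
python3 -c "
from h import *
to(.6437,.0882,.262,93.9)"
```

```text
time: 18.32
tool_pos: [0.6473, 0.0906, 0.2587]
tool_rot: [-3.125, 0.002, 1.279]
contact_force: [-1.4, -1.0, -1.3]
opening: 0.0359
time: 18.65
tool_pos: [0.6471, 0.0907, 0.2578]
tool_rot: [-3.124, -0.004, 1.65]
contact_force: [-0.3, 0.4, -0.8]
opening: 0.0361
shift [-2.3 -3.7 -4.1] turn 0.6 | dist 6 yaw now 94.5 pos [0.6471 0.0907 0.2578] q6 -0.06 t 18.65
```

```bash
python3 -m pendant '[[[-2,-3.5,0],0.6],[[-2,-3.5,0],0.6],[[-2,-3.5,0],0.6]]'
python3 look.py w15; python3 -c "
from h import *
save(snap('top','t15'),'t15z',(110,130,270,250),5);save(snap('scene','s15'),'s15z',(250,110,430,250),4)
"
```

```text
time: 18.9
tool_pos: [0.6435, 0.0882, 0.2579]
tool_rot: [-3.123, -0.004, 1.636]
contact_force: [-0.1, 0.4, -1.2]
opening: 0.0359
[0.6437 0.0883 0.258 ] 93.8
```

View pics/w15.png

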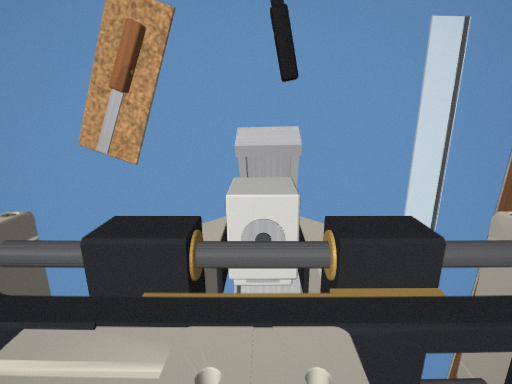

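View pics/t15z.png

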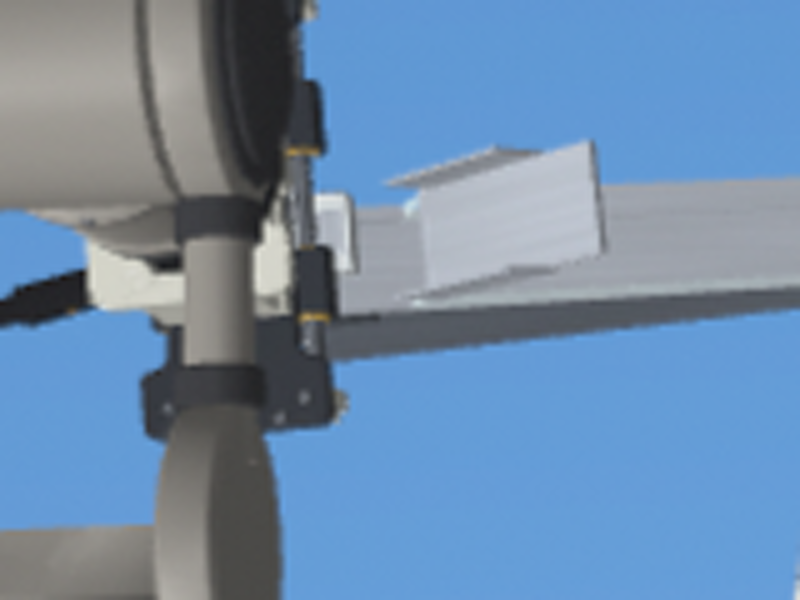

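View pics/s15z.png

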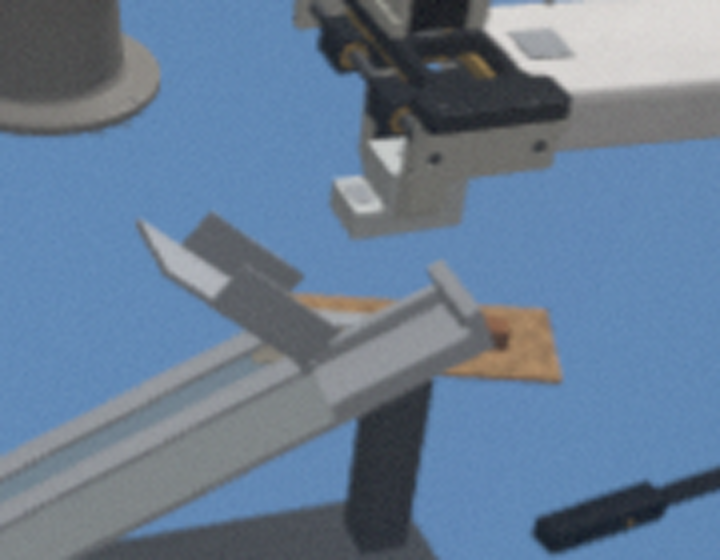

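```bash
python3 -c "
from h import *
im=cv2.imread('pics/w15.png'); im=cv2.resize(im,None,fx=5,fy=5,interpolation=cv2.INTER_CUBIC)
W=cal('wrist'); p=np.load('rail.npy')
def L(P,col):
    q=(proj(W,r2w(p,np.array(P)/1000.))+.5)*5-.5
    for a,b in zip(q[:-1],q[1:]): cv2.line(im,tuple(a.astype(int)),tuple(b.astype(int)),col,1)
L([(-100,-29,26),(-100,29,26),(-90,29,26),(-90,-29,26),(-100,-29,26)],(0,255,0))
L([(-90,-29,12),(0,-29,12)],(0,0,255));L([(-90,29,12),(0,29,12)],(0,0,255))
L([(-90,-19.5,12),(0,-19.5,12)],(255,0,255));L([(-90,19.5,12),(0,19.5,12)],(255,0,255))
save(im,'w15z',(1000,560,1700,1160))
print(proj(W,r2w(p,np.array([(-100,-29,26),(-100,29,26),(-90,29,26),(-90,-29,26)])/1000.)))
"
```

```text
[[224.96081699 146.76567728]
 [299.85205676 146.80284058]
 [298.94658623 157.85781621]
 [226.0851878  157.77182631]]
```

View pics/w15z.png

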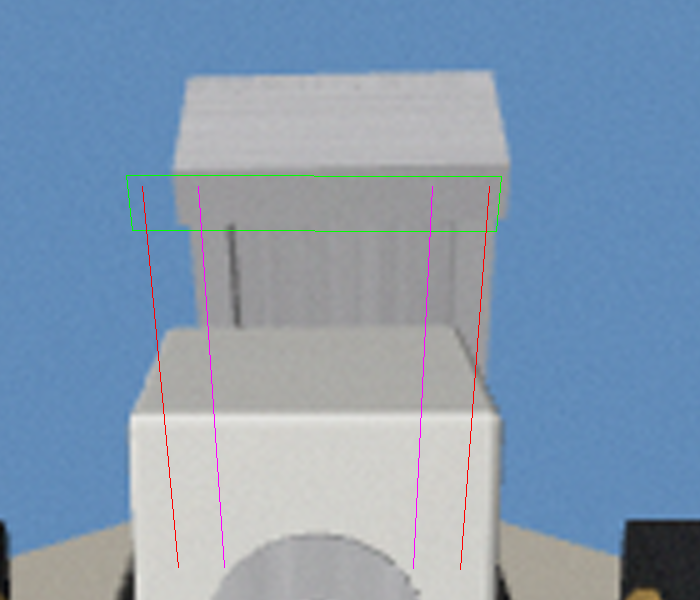

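```bash
cat > ov.py <<'E'
from h import *
import sys
def overlay(imname,C,p,out,crop,sc):
    im=cv2.imread(f'pics/{imname}.png'); im=cv2.resize(im,None,fx=sc,fy=sc,interpolation=cv2.INTER_CUBIC)
    def L(P,col):
        q=(proj(C,r2w(p,np.array(P)/1000.))+.5)*sc-.5
        for a,b in zip(q[:-1],q[1:]): cv2.line(im,tuple(a.astype(int)),tuple(b.astype(int)),col,1)
    L([(-100,-26,26),(-100,26,26),(-90,26,26),(-90,-26,26),(-100,-26,26)],(0,255,0))
    for s in (-1,1):
        L([(-100,s*29,12),(0,s*29,12)],(0,0,255)); L([(-90,s*19.5,12),(0,s*19.5,12)],(255,0,255)); L([(0,s*29,47),(270,s*29,47)],(0,255,255)); L([(0,s*10,47),(270,s*10,47)],(0,255,0))
    L([(270,-29,47),(270,29,47)],(0,255,255))
    save(im,out,[int(c*sc) for c in crop])
if __name__=='__main__':
    p=np.load('rail.npy')
    overlay('t11',cal('top'),p,'o11',(135,150,305,210),4.6)
    overlay('s10',cal('scene'),p,'os10',(200,150,400,280),4)
    W=cal('wrist'); print(proj(W,[(.403,.092,.013),(.464,.262,.013)]))
E
python3 ov.py
```

```text
[[ 97.72332228 151.68966705]
 [135.21644705  23.47491528]]
```

View pics/o11.png

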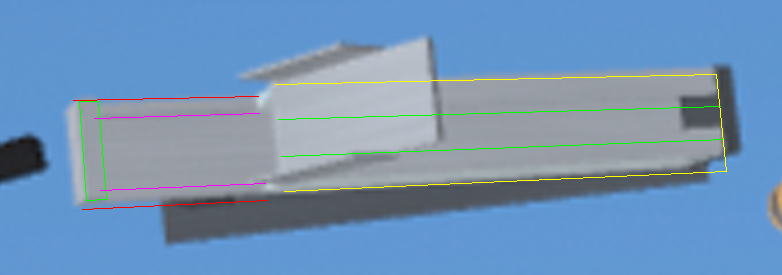

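View pics/os10.png

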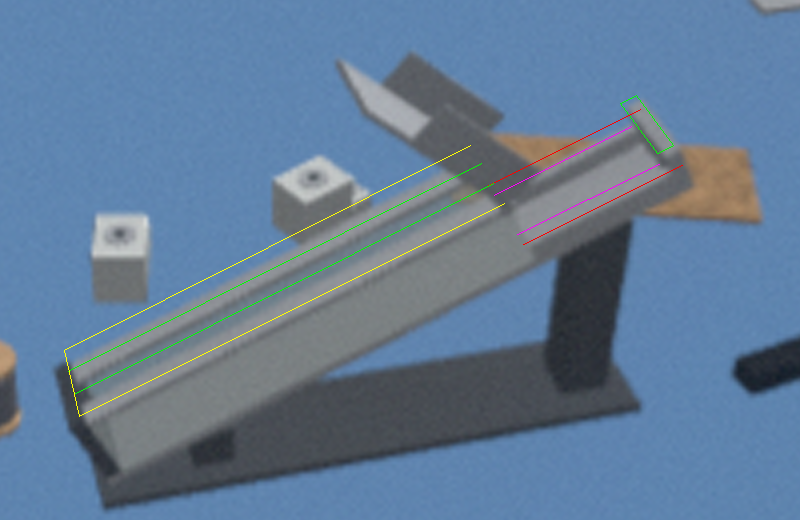

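```bash
python3 -c "
from h import *
save(cv2.imread('pics/t11.png'),'z11',(140,160,220,210),9);save(cv2.imread('pics/t15.png'),'z15',(160,150,240,210),9)"
```

```text
(no output)
```

View pics/z11.png

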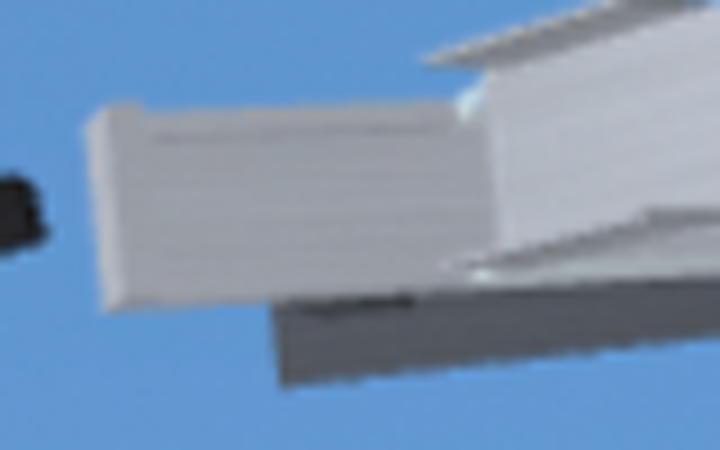

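View pics/z15.png

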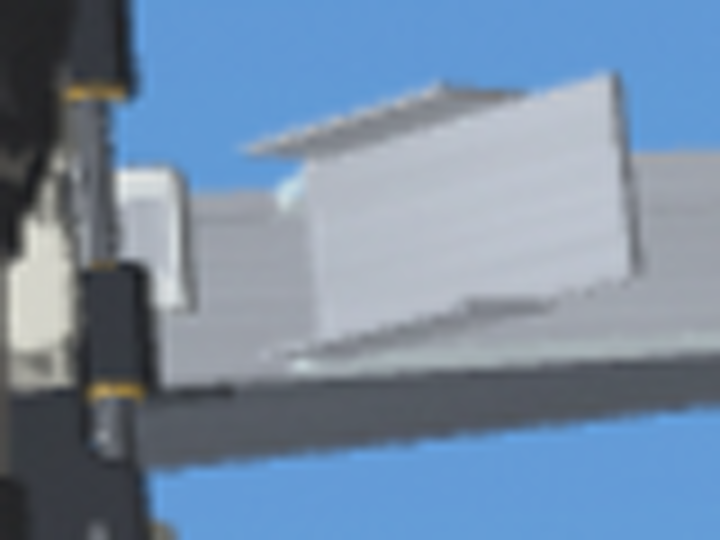

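```bash
python3 -c "
from h import *
T=cal('top');p=np.load('rail.npy')
print('cam',(-cv2.Rodrigues(T[2])[0].T@T[3]).round(3))
f=lambda P:((proj(T,r2w(p,np.array(P)/1000.))+.5-[140,160])*9-.5).round(1)
x=-45
for nm,P in dict(outF29=(x,29,12),outF26=(x,26,12),outF25=(x,25.5,12),inFtop=(x,19.5,12),inFfl=(x,19.5,0),inNtop=(x,-19.5,12),outN29=(x,-29,12),outN26=(x,-26,12),outN29b=(x,-29,-4),outN26b=(x,-26,-6),ewA=(-100,26,26),ewB=(-100,-26,26),ewC=(-90,26,26),ewD=(-90,-26,26),ewE=(-100,29,26),ewF=(-100,-29,26)).items(): print(nm,f(P))
print('nose in t15', [atz(T,(160+(a+.5)/9-.5,150+(b+.5)/9-.5),.2632).round(4) for a,b in ((182,170),(192,308))])
"
```

```text
cam [ 0.508 -0.109  1.158]
outF29 [[302.3 103. ]]
outF26 [[303.2 113.8]]
outF25 [[303.4 115.5]]
inFtop [[305.2 137. ]]
inFfl [[295.6 144.4]]
inNtop [[316.8 276.7]]
outN29 [[319.6 310.8]]
outN26 [[318.7 300. ]]
outN29b [[306.6 318.3]]
outN26b [[304.2 308.6]]
ewA [[110.2 109.5]]
ewB [[125.4 302.6]]
ewC [[148.1 108.5]]
ewD [[163.4 300.8]]
ewE [[109.3  98.4]]
ewF [[126.3 313.7]]
nose in t15 [array([0.6608, 0.0548, 0.2632]), array([0.6263, 0.0529, 0.2632])]
```

```bash
python3 -m pendant '[[[3,4.7,10],0],[[3,4.7,20],0],[[3,4.7,30],0],[[3,4.7,30],0],[[3,4.7,30],0]]'
python3 look.py w16; python3 -c "
from h import *
save(cv2.imread('pics/w16.png'),'w16z',(200,110,340,230),5)
to(.6484,.0913,.2,93.9)"
```

```text
time: 19.47
tool_pos: [0.6471, 0.0918, 0.2265]
tool_rot: [-3.121, -0.004, 1.638]
contact_force: [-0.8, -0.4, -0.5]
opening: 0.0359
[0.6476 0.0918 0.2275] 93.8
shift [-0.6  1.3 27.4] turn -0.1 | dist 27 yaw now 93.8 pos [0.6476 0.0918 0.2275] q6 -0.05 t 19.52
```

View pics/w16z.png

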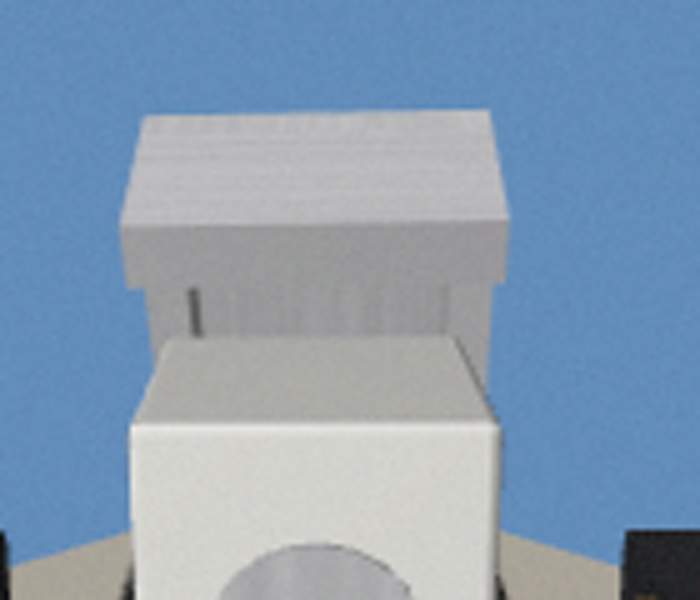

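```bash
cat > lat.py <<'E'
from h import *
import sys
W=cal('wrist'); o=robot.observe(); tz=o['tool_pos'][2]
yaw=-1.503; n=np.array([-np.sin(yaw),np.cos(yaw),0]); u=np.array([np.cos(yaw),np.sin(yaw),0])
C=lambda a,b:(200+(a+.5)/5-.5,110+(b+.5)/5-.5)
def f(nm,a,b,z):
    A=atz(W,C(*a),z)-o['tool_pos'];B=atz(W,C(*b),z)-o['tool_pos'];m=(A+B)/2
    print(nm,'lat',(m@n*1000).round(1),'long',(m@u*1000).round(1),'width',(np.linalg.norm(A-B)*1000).round(1),'slant',np.degrees((A-B)@u/np.linalg.norm(A-B)).round(1))
E
cat > l16.py <<'E'
from lat import *
f('tailbot',(168,340),(455,337),tz-.0128)
f('tailtop',(131,424),(499,424),tz+.0272)
f('wall',(121,224),(508,217),.1945)
f('wallin',(127,288),(504,283),.1904)
f('bay in',(193,300),(450,300),.1756)
f('bay out',(146,300),(492,300),.1756)
E
python3 l16.py
```

```text
tailbot lat 0.5 long -30.9 width 35.2 slant 0.8
tailtop lat 1.7 long -30.9 width 35.2 slant 0.2
wall lat 0.4 long -42.9 width 52.0 slant 1.1
wallin lat 0.5 long -33.4 width 52.3 slant 0.9
bay in lat 1.2 long -28.7 width 38.4 slant 0.1
bay out lat 0.7 long -28.7 width 51.8 slant 0.1
```

```bash
python3 -c "
from h import *
p=robot.observe()['tool_pos']
to(p[0]+.0001,p[1]-.002,.180)"
```

```text
shift [-2.2  0.9 47.4] turn 0 | dist 48 yaw now 93.8 pos [0.6476 0.0918 0.2275] q6 -0.05 t 19.52
```

```bash
python3 -m pendant '[[[-2.2,0.3,15],0],[[-2.2,0.6,28],0],[[-2.2,0.8,38],0],[[-2.2,0.9,44],0],[[-2.2,0.9,47],0],[[-2.2,0.9,47],0]]'
python3 look.py w17; python3 -c "
from h import *
save(cv2.imread('pics/w17.png'),'w17z',(200,110,340,230),5);save(snap('scene','s17'),'s17z',(250,110,430,250),4)
"
```

```text
time: 20.02
tool_pos: [0.6477, 0.0898, 0.1801]
tool_rot: [-3.122, -0.004, 1.638]
contact_force: [-0.1, -0.1, -0.5]
opening: 0.0354
[0.6479 0.0898 0.1807] 93.8
```

View pics/w17z.png

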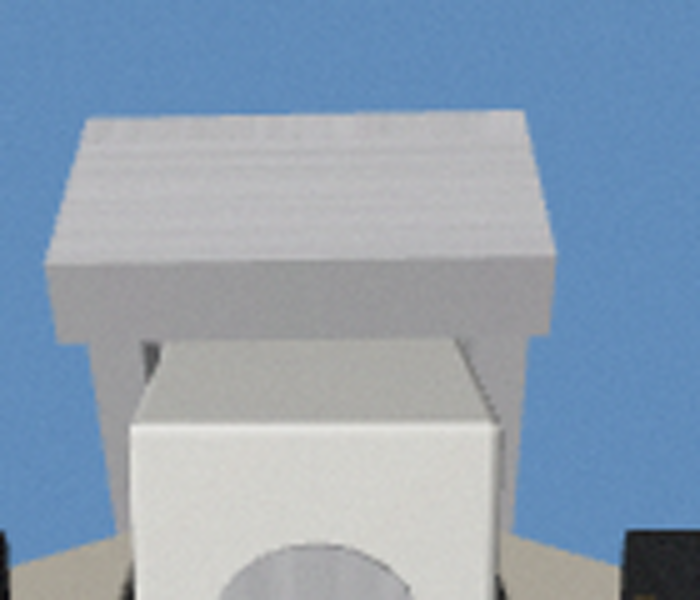

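View pics/s17z.png

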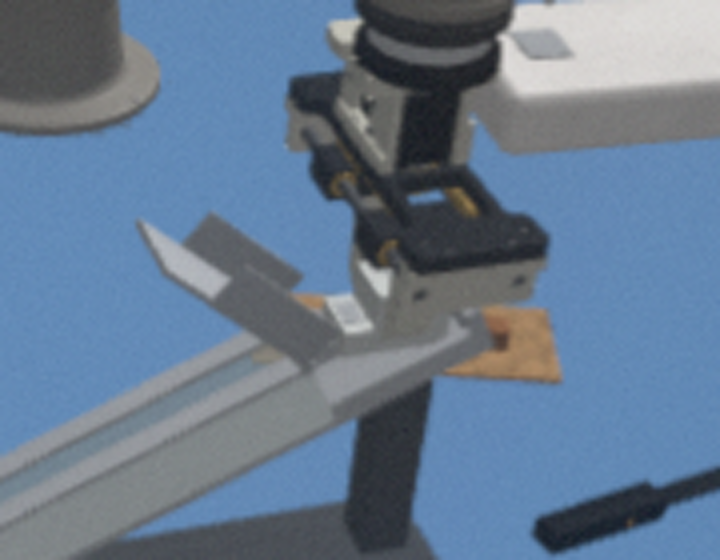

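```bash
cat > l17.py <<'E'
from lat import *
f('tailbot',(165,342),(456,339),tz-.0128)
f('tailtop',(131,424),(499,424),tz+.0272)
f('wall',(46,266),(556,254),.1945)
f('wallin',(56,344),(550,334),.1904)
f('bay out',(88,342),(528,336),.1756)
f('bay out2',(117,530),(515,530),.166)
E
python3 l17.py
```

```text
tailbot lat 0.4 long -30.7 width 35.7 slant 0.7
tailtop lat 1.6 long -30.9 width 35.2 slant 0.2
wall lat -0.1 long -44.6 width 52.4 slant 1.4
wallin lat -0.0 long -35.5 width 52.9 slant 1.3
bay out lat 0.2 long -32.4 width 51.7 slant 0.9
bay out2 lat 0.9 long -5.3 width 51.3 slant 0.3
```

```bash
python3 -m pendant '[[[0,0,3],0],[[0,0,5],0],[[0,0,7],0],[[0,0,7],0]]'
python3 -m pendant '[[[0,0,1],0],[[0,0,1.5],0],[[0,0,1.5],0]]'
```

```text
time: 20.45
tool_pos: [0.6478, 0.0898, 0.1737]
tool_rot: [-3.124, -0.004, 1.638]
contact_force: [0.8, -0.5, -0.3]
opening: 0.0356
time: 20.7
tool_pos: [0.648, 0.0898, 0.1725]
tool_rot: [-3.124, -0.004, 1.638]
contact_force: [0.1, -0.4, 0.8]
opening: 0.0364
```

```bash
python3 -m pendant '[[[0,0,0],0],[[0,0,0],0],[[0,0,0],0],[[0,0,0],0],[[0,0,0],0],[[0,0,0],0]]' 0.52
python3 look.py w18; python3 -c "
from h import *
save(snap('scene','s18'),'s18z',(200,110,430,280),3.4)
"
```

```text
time: 21.2
tool_pos: [0.648, 0.0898, 0.1724]
tool_rot: [-3.124, -0.004, 1.638]
contact_force: [0.1, -0.7, 0.6]
opening: 0.0475
[0.6479 0.0898 0.1725] 93.8
```

View pics/w18.png

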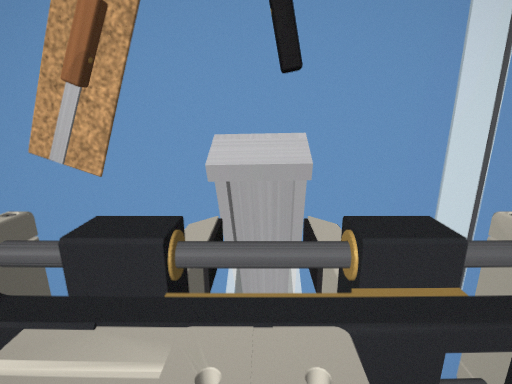

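View pics/s18z.png

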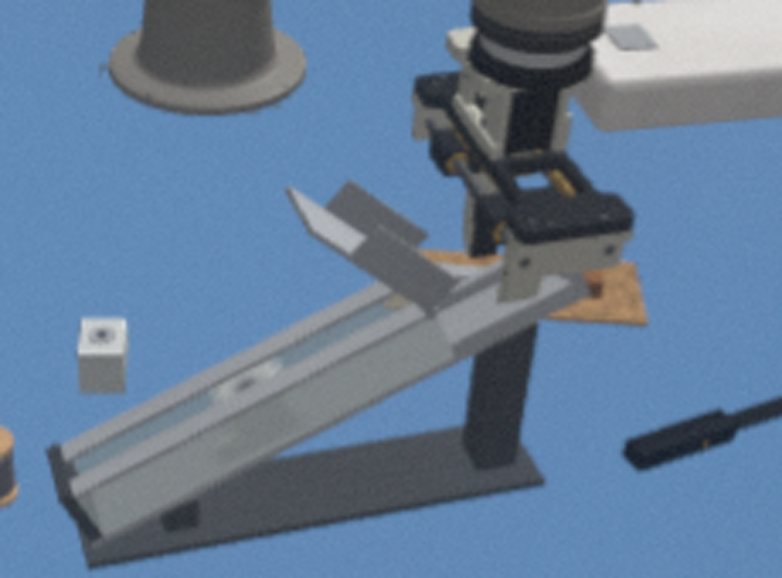

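```bash
python3 -m pendant '[[[0,0,-40],0],[[0,0,-80],0],[[0,0,-85],7],[[0,0,-85],14],[[0,0,-85],21],[[0,0,-85],21]]'
python3 -c "
from h import *
to(.4912,-.168,.2,-7.3)"
```

```text
time: 21.8
tool_pos: [0.6495, 0.0896, 0.2577]
tool_rot: [-3.124, 0.003, 1.267]
contact_force: [-0.7, -0.7, -0.2]
opening: 0.0476
shift [-293.   -73.    59.8] turn 79.9 | dist 308 yaw now 72.6 pos [0.6495 0.0896 0.2577] q6 0.32 t 21.8
```

```bash
python3 -c "
from h import *
to(.5,.06,.258,60)"
```

```text
shift [ -72.9 -133.8    2.2] turn 12.6 | dist 152 yaw now 72.6 pos [0.6495 0.0896 0.2577] q6 0.32 t 21.8
```

```bash
python3 -m pendant '[[[-20,-36,0],7],[[-40,-72,0],14],[[-60,-108,0],21],[[-73,-134,0],28],[[-130,-134,15],35],[[-170,-120,30],42],[[-210,-105,40],49],[[-250,-90,50],56],[[-293,-73,60],63],[[-293,-73,60],70]]' 1
python3 -c "
from h import *
to(.4912,-.168,.16,-7.3)"
```

```text
time: 22.63
tool_pos: [0.4906, -0.1711, 0.199]
tool_rot: [-3.139, 0.018, 0.042]
contact_force: [0.7, 0.1, -0.2]
opening: 0.092
shift [ 1.4 -3.  39. ] turn 9.7 | dist 39 yaw now 2.4 pos [ 0.4906 -0.1711  0.199 ] q6 1.05 t 22.63
```

```bash
python3 -m pendant '[[[1,-3,39],9.7],[[1,-3,39],9.7],[[1,-3,39],9.7],[[1,-3,39],9.7]]' 1
python3 look.py w20
```

```text
time: 22.97
tool_pos: [0.491, -0.1681, 0.1602]
tool_rot: [3.141, 0.018, -0.123]
contact_force: [-0.1, 0.9, 0.9]
opening: 0.0918
[ 0.4914 -0.168   0.1608] -7.0
```

View pics/w20.png

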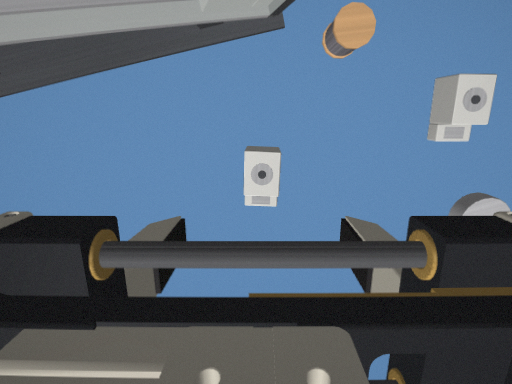

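```bash
python3 cw.py 245 151.5 280 153 278.5 196 244.5 195 262 174
```

```text
len 0.044 wid 0.0342 0.0346 c [ 0.5021 -0.1688  0.04  ] stud [ 0.5024 -0.1688  0.04  ]
mid [ 0.4933 -0.1675  0.04  ] yaw 171.6
shift [  4.2  -0.9 148.8] turn 1.4 | dist 149 yaw now -7.0 pos [ 0.4914 -0.168   0.1608] q6 1.22 t 23.02
```

```bash
python3 -m pendant '[[[1,0,40],1],[[2,-0.5,80],1],[[3,-1,115],1],[[4,-1,135],1],[[4,-1,145],1],[[4,-1,148],1],[[4,-1,148],1],[[4,-1,148],1]]' 1
python3 -c "
from h import *
to(.4933,-.1675,.0128,-8)"
```

```text
time: 23.68
tool_pos: [0.4944, -0.1678, 0.0144]
tool_rot: [3.14, 0.013, -0.139]
contact_force: [0.3, 0.2, 0.2]
opening: 0.0916
shift [-1.1 -0.1  1.6] turn 0.0 | dist 2 yaw now -8.0 pos [ 0.4944 -0.1678  0.0144] q6 1.25 t 23.68
```

```bash
python3 -m pendant '[[[-1,0,1.6],0],[[-1,0,1.6],0],[[-1,0,1.6],0],[[-1,0,1.6],0],[[-1,0,1.6],0],[[-1,0,1.6],0],[[-1,0,1.6],0],[[-1,0,1.6],0],[[-1,0,1.6],0],[[-1,0,1.6],0]]' 0 25
python3 -m pendant '[[[0,0,0],0],[[0,0,0],0],[[0,0,-40],0],[[0,0,-80],-7],[[0,0,-120],-14],[[0,0,-160],-21],[[0,0,-200],-28],[[0,0,-240],-35],[[0,0,-245],-42],[[0,0,-245],-49]]'
python3 look.py w21; python3 -c "
from h import *
to(.6479,.092,.235,93.8); to(.5,.06,.258,70)"
```

```text
time: 24.52
tool_pos: [0.4933, -0.1676, 0.0128]
tool_rot: [3.14, 0.013, -0.139]
contact_force: [0.5, -0.3, -0.2]
opening: 0.0358
time: 25.35
tool_pos: [0.4979, -0.1682, 0.2614]
tool_rot: [-3.139, 0.007, 0.722]
contact_force: [-0.2, -0.3, -1.4]
opening: 0.0359
[ 0.4971 -0.1678  0.2595] 41.8
shift [285.8 -93.   22.5] turn -52.0 | dist 301 yaw now 41.8 pos [ 0.4971 -0.1678  0.2595] q6 0.37 t 25.4
shift [ 154.  -167.9    1.1] turn -28.2 | dist 228 yaw now 41.8 pos [ 0.4971 -0.1678  0.2595] q6 0.37 t 25.4
```

View pics/w21.png

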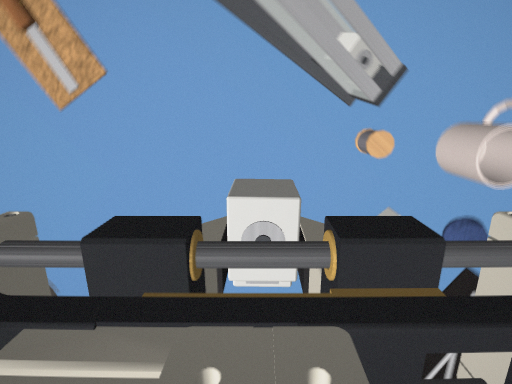

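```bash
python3 -m pendant '[[[28,-31,0],-7],[[56,-62,0],-14],[[84,-92,0],-21],[[112,-122,0],-28],[[140,-153,0],-34],[[160,-160,0],-40],[[190,-145,0],-46],[[225,-125,0],-52],[[255,-110,0],-52],[[280,-94,0],-52]]'
python3 -c "
from h import *
to(.6479,.092,.235,93.8)"
```

```text
time: 26.23
tool_pos: [0.6444, 0.0902, 0.2563]
tool_rot: [-3.13, 0.001, 1.636]
contact_force: [0.3, -0.4, -0.8]
opening: 0.0356
shift [ 1.5  3.9 21.3] turn -0.1 | dist 22 yaw now 93.7 pos [0.6444 0.0902 0.2563] q6 -0.04 t 26.23
```

```bash
python3 -m pendant '[[[1.5,4,15],0],[[1.5,4,25],0],[[1.5,4,29],0],[[1.5,4,29],0],[[1.5,4,29],0]]'
python3 look.py w22; python3 -c "
from h import *
save(cv2.imread('pics/w22.png'),'w22z',(200,110,340,230),5)"
```

```text
time: 26.65
tool_pos: [0.6471, 0.0917, 0.2276]
tool_rot: [-3.129, 0.001, 1.635]
contact_force: [-0.2, 0.6, -0.2]
opening: 0.0361
[0.6475 0.0917 0.2283] 93.7
```

View pics/w22z.png

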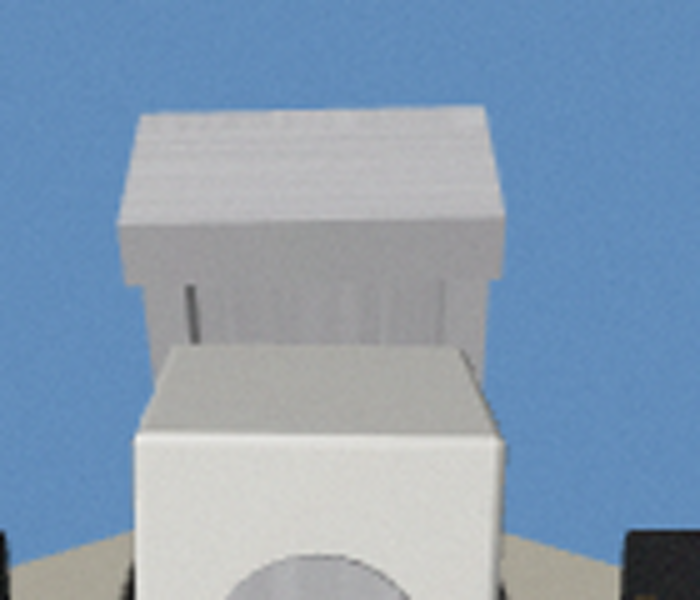

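```bash
cat > l22.py <<'E'
from lat import *
f('tailbot',(173,347),(461,349),tz-.0128)
f('tailtop',(136,434),(503,439),tz+.0272)
f('wall',(118,224),(504,217),.1945)
f('wallin',(125,285),(500,278),.1904)
f('bay out',(144,300),(489,297),.1756)
p=robot.observe()['tool_pos']
to(.6479,.0898,.180,93.8)
E
python3 l22.py
```

```text
tailbot lat 1.4 long -29.7 width 35.4 slant -0.5
tailtop lat 2.0 long -29.8 width 35.1 slant -0.9
wall lat 0.4 long -42.7 width 52.1 slant 0.9
wallin lat 0.5 long -33.7 width 52.2 slant 0.9
bay out lat 0.9 long -28.6 width 51.8 slant 0.4
shift [-1.9  0.8 48.3] turn -0.1 | dist 48 yaw now 93.7 pos [0.6475 0.0917 0.2283] q6 -0.04 t 26.7
```

```bash
python3 -m pendant '[[[-0.5,0.3,15],-1.4],[[-0.5,0.5,28],-1.4],[[-0.5,0.7,38],-1.4],[[-0.5,0.7,44],-1.4],[[-0.5,0.7,48],-1.4],[[-0.5,0.7,48],-1.4]]'
python3 look.py w23; python3 -c "
from h import *
save(cv2.imread('pics/w23.png'),'w23z',(200,110,340,230),5)"
```

```text
time: 27.2
tool_pos: [0.6474, 0.0911, 0.18]
tool_rot: [-3.13, 0.0, 1.659]
contact_force: [-0.6, -0.8, -0.6]
opening: 0.036
[0.6477 0.0911 0.1805] 95.1
```

View pics/w23z.png

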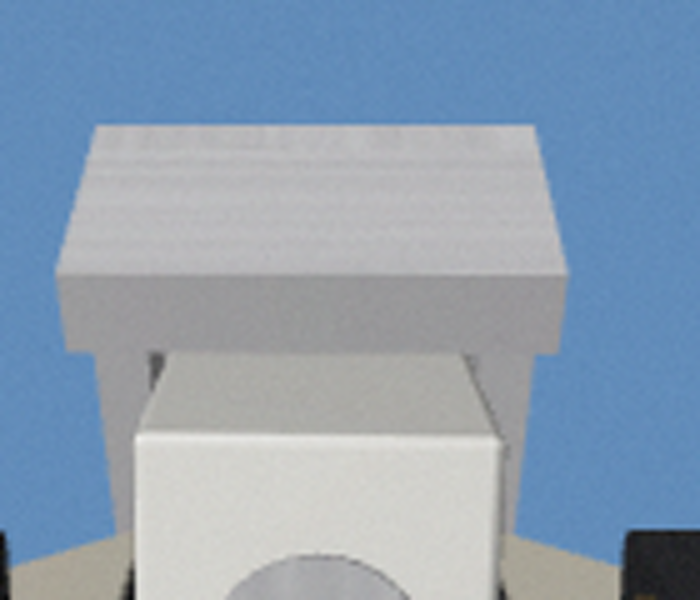

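```bash
python3 -m pendant '[[[0,-0.3,3],0],[[0,-0.3,5],0],[[0,-0.3,7],0],[[0,-0.3,8],0],[[0,-0.3,8],0]]'
python3 -m pendant '[[[0,0,0],0],[[0,0,0],0],[[0,0,0],0],[[0,0,0],0],[[0,0,0],0],[[0,0,0],0]]' 0.52
python3 look.py w24; python3 -c "
from h import *
save(snap('scene','s24'),'s24z',(200,110,430,280),3.4)
"
```

```text
time: 27.67
tool_pos: [0.6474, 0.0911, 0.1726]
tool_rot: [-3.131, 0.0, 1.659]
contact_force: [-0.2, 0.2, -1.0]
opening: 0.0359
time: 28.17
tool_pos: [0.6474, 0.0911, 0.1726]
tool_rot: [-3.131, 0.0, 1.659]
contact_force: [0.1, 0.4, 0.4]
opening: 0.0476
[0.6474 0.0911 0.1726] 95.1
```

View pics/s24z.png

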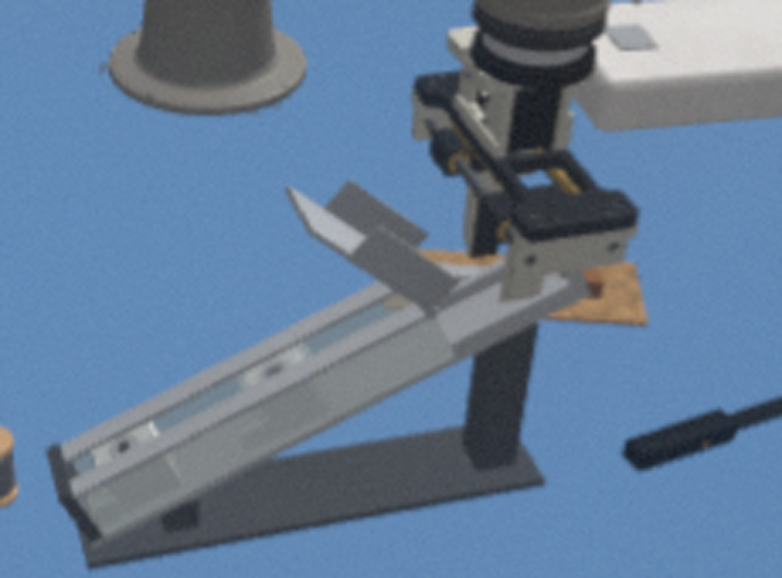

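```bash
python3 -m pendant '[[[0,0,-40],0],[[0,0,-80],0],[[0,0,-100],7],[[0,0,-100],14],[[0,0,-100],21],[[0,0,-100],21]]'
python3 -c "
from h import *
to(.47,.05,.272,20);to(.47,-.2,.272,-6)"
```

```text
time: 28.77
tool_pos: [0.6485, 0.0912, 0.2732]
tool_rot: [-3.133, 0.004, 1.288]
contact_force: [-0.1, -0.0, -0.3]
opening: 0.0478
shift [ -89.4 -159.9    3. ] turn 53.8 | dist 183 yaw now 73.8 pos [0.6485 0.0912 0.2732] q6 0.31 t 28.77
shift [-329.4  -90.2    3.3] turn 79.8 | dist 342 yaw now 73.8 pos [0.6485 0.0912 0.2732] q6 0.31 t 28.77
```

```bash
python3 -m pendant '[[[-20,-36,0],7],[[-40,-72,0],14],[[-60,-108,0],21],[[-80,-143,0],28],[[-110,-155,0],35],[[-150,-145,0],42],[[-190,-130,0],49],[[-230,-120,0],56],[[-270,-108,0],63],[[-310,-96,0],70]]' 0.9
python3 -c "
from h import *
snap('top','t25')
to(.5374,-.3747,.2,-6)"
```

```text
time: 29.6
tool_pos: [0.4693, -0.1807, 0.2754]
tool_rot: [3.141, 0.01, 0.065]
contact_force: [1.9, 0.1, 0.0]
opening: 0.0826
shift [ 59.  189.6  75.3] turn 9.0 | dist 212 yaw now 3.0 pos [ 0.4693 -0.188   0.2749] q6 0.99 t 29.65
```

View pics/t25.png

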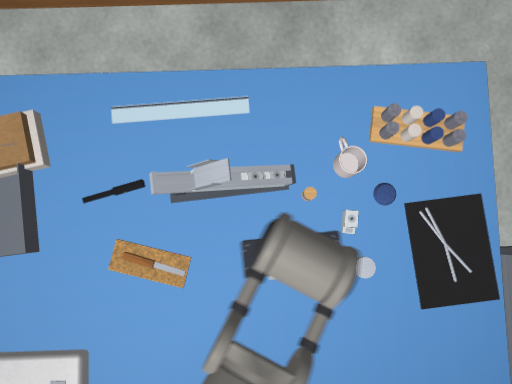

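```bash
python3 -m pendant '[[[20,40,20],3],[[35,80,35],6],[[45,120,50],9],[[55,160,65],9],[[59,190,75],9],[[59,190,75],9],[[59,190,75],9]]' 0.75
python3 look.py w26
```

```text
time: 30.23
tool_pos: [0.5365, -0.3774, 0.1971]
tool_rot: [3.136, 0.013, -0.104]
contact_force: [-0.6, 0.1, 0.1]
opening: 0.0691
[ 0.5368 -0.3755  0.1986] -5.9
```

View pics/w26.png

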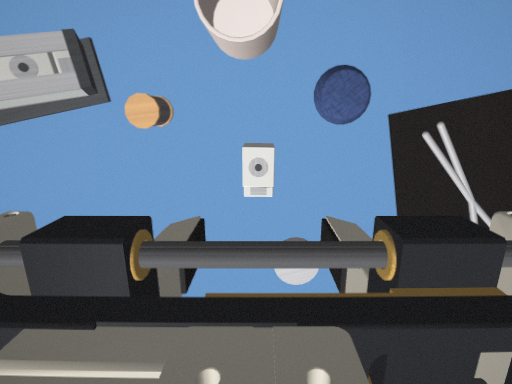

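```bash
python3 cw.py 242 149 274 148 274.5 186.5 243 187 258.5 167.5; python3 -c "
from h import *
W=cal('wrist'); print('tin',atz(W,(297,262),.022),'pin',atz(W,(342,95),.03),'mug top',atz(W,(240,8),.085))"
```

```text
len 0.0436 wid 0.0354 0.036 c [ 0.5477 -0.3726  0.04  ] stud [ 0.5482 -0.3728  0.04  ]
mid [ 0.539  -0.3719  0.04  ] yaw 174.9
shift [  4.   -4.7 186.5] turn -0.9 | dist 187 yaw now -5.9 pos [ 0.5368 -0.3755  0.1986] q6 0.95 t 30.28
tin [ 0.41531477 -0.40876376  0.022     ] pin [ 0.61664657 -0.47176814  0.03      ] mug top [ 0.69425592 -0.37328039  0.085     ]
```

```bash
python3 -m pendant '[[[1,-2,40],-0.9],[[2,-3,80],-0.9],[[3,-4,115],-0.9],[[4,-4.5,145],-0.9],[[4,-4.5,145],-0.9]]'
python3 look.py w27;python3 -c "
from h import *
to(.539,-.3719,.0128,-5.1)"
```

```text
time: 30.7
tool_pos: [0.5369, -0.3672, 0.0482]
tool_rot: [-3.14, 0.021, -0.084]
contact_force: [-1.1, 1.4, -0.7]
opening: 0.0691
[ 0.5384 -0.3689  0.0518] -4.9
shift [ 1.5  2.9 39. ] turn 0.2 | dist 39 yaw now -4.9 pos [ 0.5384 -0.3689  0.0518] q6 0.95 t 30.75
```

View pics/w27.png

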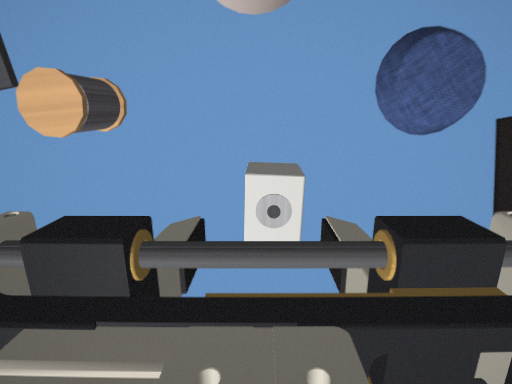

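```bash
python3 cw.py 246.5 173 302.5 175 300 241 244.5 240 274 211
```

```text
len 0.044 wid 0.034 0.0359 c [ 0.5503 -0.3766  0.04  ] stud [ 0.5485 -0.3768  0.04  ]
mid [ 0.5404 -0.3757  0.04  ] yaw 173.8
shift [ 3.3  6.6 39.8] turn 1.3 | dist 40 yaw now -4.9 pos [ 0.5384 -0.3689  0.0518] q6 0.95 t 30.75
```

```bash
python3 -m pendant '[[[1,4,10],1.3],[[2,6.6,25],1.3],[[2.3,6.6,35],1.3],[[2.3,6.6,39],1.3],[[2.3,6.6,39],1.3],[[2.3,6.6,39],1.3]]'
python3 -m pendant '[[[0,0,0],0],[[0,0,0],0],[[0,0,0],0],[[0,0,0],0],[[0,0,0],0],[[0,0,0],0],[[0,0,0],0],[[0,0,0],0],[[0,0,0],0],[[0,0,0],0]]' 0 25
python3 look.py w28
```

```text
time: 31.25
tool_pos: [0.5395, -0.3757, 0.0128]
tool_rot: [3.14, 0.017, -0.108]
contact_force: [-0.2, 0.3, -0.1]
opening: 0.0688
time: 32.08
tool_pos: [0.5395, -0.3757, 0.0131]
tool_rot: [3.14, 0.016, -0.107]
contact_force: [-0.9, 0.8, 3.0]
opening: 0.0365
[ 0.5396 -0.3757  0.0131] -6.2
```

View pics/w28.png

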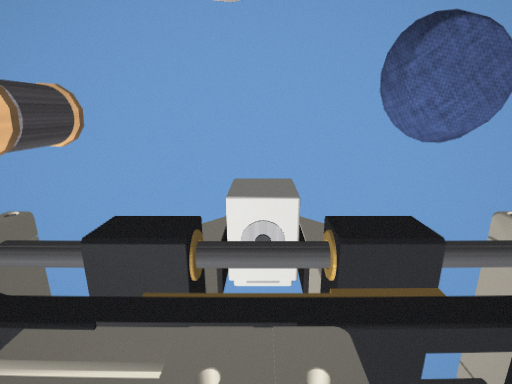

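```bash
python3 -m pendant '[[[0,0,-40],0],[[0,0,-80],0],[[0,0,-120],0],[[0,0,-160],-5],[[0,0,-200],-12],[[0,0,-240],-19],[[-20,-20,-250],-26],[[-40,-55,-250],-33],[[-60,-90,-250],-40],[[-70,-130,-250],-47]]'
python3 -c "
from h import *
to(.47,-.2,.262,60);to(.48,.05,.262,80)"
```

```text
time: 32.97
tool_pos: [0.4859, -0.2384, 0.2639]
tool_rot: [-3.13, 0.013, 0.717]
contact_force: [0.6, -0.1, -0.8]
opening: 0.0359
shift [ 13.2 -39.4   2.1] turn -18.9 | dist 42 yaw now 41.1 pos [ 0.4859 -0.2384  0.2639] q6 0.26 t 32.97
shift [ 185.  -221.3    2. ] turn -38.9 | dist 288 yaw now 41.1 pos [ 0.4859 -0.2384  0.2639] q6 0.26 t 32.97
```

```bash
python3 -m pendant '[[[26,-31,0],-7],[[52,-62,0],-14],[[78,-93,0],-21],[[104,-124,0],-28],[[130,-155,0],-35],[[156,-186,0],-42],[[185,-221,0],-49],[[185,-221,0],-53],[[185,-221,0],-53]]'
python3 -c "
from h import *
to(.6477,.0915,.262,94.5)"
```

```text
time: 33.72
tool_pos: [0.4799, 0.0521, 0.2639]
tool_rot: [-3.124, -0.001, 1.649]
contact_force: [-0.1, -1.2, -0.5]
opening: 0.0356
shift [ 26.2 170.4  -1. ] turn -0.0 | dist 172 yaw now 94.5 pos [0.4799 0.0521 0.2639] q6 -0.13 t 33.72
```

```bash
python3 -m pendant '[[[6,40,0],0],[[12,80,0],0],[[18,120,0],0],[[24,150,0],0],[[26,171,0],0],[[26,171,20],0],[[26,171,34],0],[[26,171,34],0],[[26,171,34],0]]'
python3 look.py w29;python3 -c "
from h import *
save(cv2.imread('pics/w29.png'),'w29z',(200,110,340,230),5)
to(.6475,.0915,.2283,94.5)"
```

```text
time: 34.47
tool_pos: [0.6475, 0.0898, 0.226]
tool_rot: [-3.122, -0.001, 1.646]
contact_force: [0.2, 1.0, -1.2]
opening: 0.0355
[0.648  0.0901 0.2274] 94.3
shift [ 1.5 -0.4 -0.9] turn -0.2 | dist 2 yaw now 94.3 pos [0.648  0.0901 0.2274] q6 -0.05 t 34.52
```

View pics/w29z.png

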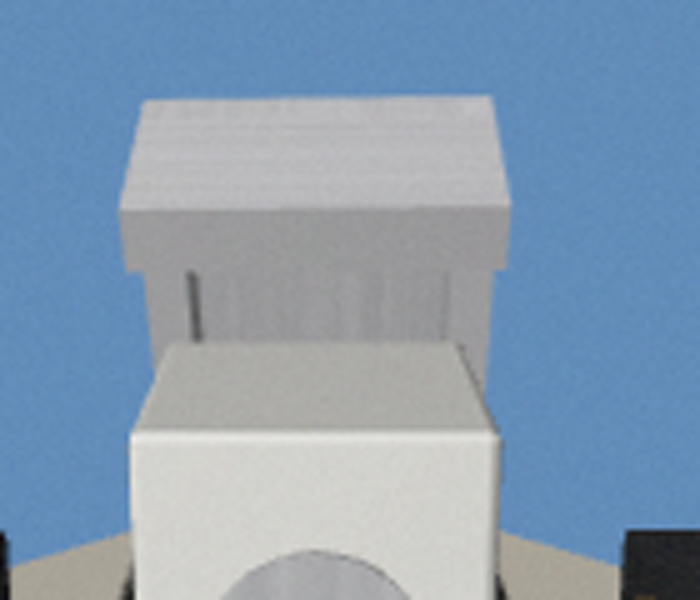

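```bash
cat > l29.py <<'E'
from lat import *
f('tailbot',(168,345),(457,345),tz-.0128)
f('tailtop',(131,433),(498,434),tz+.0272)
f('wall',(119,210),(510,206),.1945)
f('wallin',(126,271),(506,268),.1904)
f('bay out',(147,300),(491,299),.1756)
p=robot.observe()['tool_pos']
to(p[0],p[1]+.001,.180)
E
python3 l29.py
```

```text
tailbot lat 0.4 long -30.1 width 35.5 slant 0.6
tailtop lat 1.3 long -30.0 width 35.1 slant 0.5
wall lat 0.1 long -44.5 width 52.4 slant 1.1
wallin lat 0.3 long -35.6 width 52.5 slant 1.0
bay out lat 0.6 long -28.7 width 51.4 slant 0.7
shift [ 0.9  0.9 47.4] turn 0 | dist 47 yaw now 94.3 pos [0.648  0.0901 0.2274] q6 -0.05 t 34.52
```

Aligned within ~0.3 mm and 0.5°. Descend and release.

```bash
python3 -m pendant '[[[0.5,0.3,15],-0.4],[[0.9,0.6,28],-0.4],[[0.9,0.8,38],-0.4],[[0.9,0.9,46],-0.4],[[0.9,0.9,51],-0.4],[[0.9,0.9,54],-0.4],[[0.9,0.9,55],-0.4],[[0.9,0.9,55],-0.4]]'
python3 look.py w30
python3 -m pendant '[[[0,0,0],0],[[0,0,0],0],[[0,0,0],0],[[0,0,0],0],[[0,0,0],0],[[0,0,0],0]]' 0.52
python3 -c "
from h import *
save(snap('scene','s30'),'s30z',(200,110,430,280),3.4)
"
```

```text
time: 35.18
tool_pos: [0.6481, 0.0909, 0.173]
tool_rot: [-3.126, -0.001, 1.653]
contact_force: [1.4, -0.1, -0.2]
opening: 0.0359
[0.6482 0.091  0.173 ] 94.7
time: 35.73
tool_pos: [0.6482, 0.091, 0.173]
tool_rot: [-3.126, -0.001, 1.653]
contact_force: [0.3, -0.2, 0.4]
opening: 0.0479
```

View pics/s30z.png

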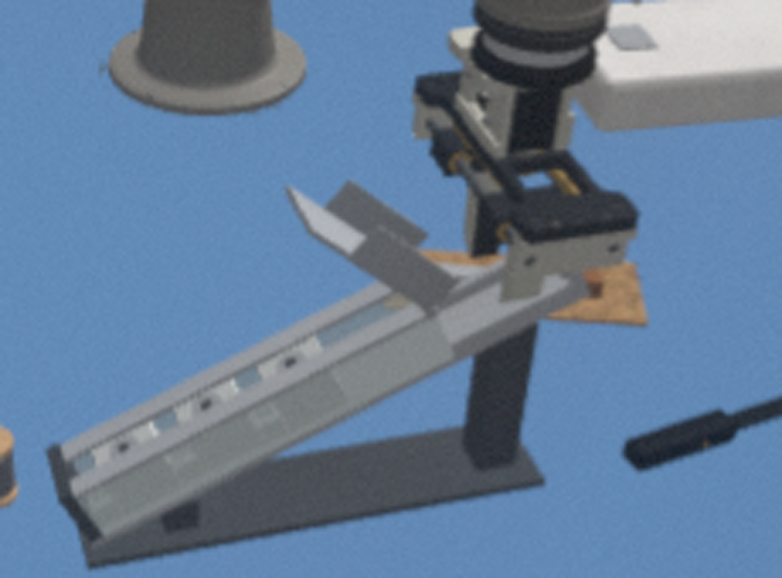

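```bash
python3 -m pendant '[[[0,0,-40],0],[[0,0,-80],0],[[0,0,-120],0],[[0,0,-150],0],[[0,0,-155],0],[[0,0,-155],0]]'
python3 -c "
from h import *
to(.662,-.106,.325,94)"
```

```text
time: 36.28
tool_pos: [0.6514, 0.0911, 0.3308]
tool_rot: [-3.131, -0.001, 1.653]
contact_force: [-1.3, -0.2, -0.4]
opening: 0.0479
shift [-197.3   -5.6    5.7] turn 0.7 | dist 198 yaw now 94.7 pos [0.6514 0.0911 0.3308] q6 -0.06 t 36.28
```

```bash
python3 -m pendant '[[[-40,-1,0],0],[[-80,-2,0],0],[[-120,-3,0],0],[[-160,-5,0],0],[[-197,-6,0],0.7],[[-197,-6,0],0.7],[[-197,-6,0],0.7]]' 0
python3 -c "
from h import *
to(.662,-.106,.24,94)
save(snap('scene','s31'),'s31z',(200,60,430,280),2.7)"
```

```text
time: 36.87
tool_pos: [0.661, -0.108, 0.3278]
tool_rot: [-3.127, -0.002, 1.637]
contact_force: [0.3, 0.3, -0.9]
opening: 0.0054
shift [ 1.8  2.4 87.8] turn -0.2 | dist 88 yaw now 93.8 pos [ 0.661  -0.108   0.3278] q6 -0.34 t 36.87
```

View pics/s31z.png

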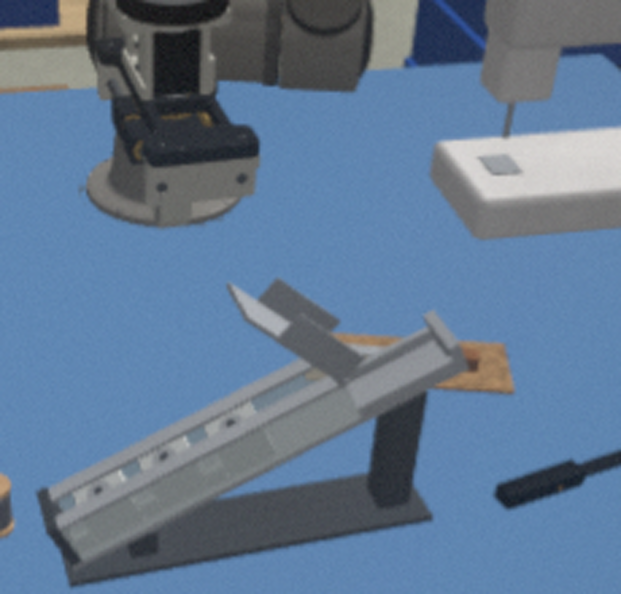

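```bash
python3 -m pendant '[[[0,2,30],0],[[0,2,60],0],[[0,2,85],0],[[0,2,91],0],[[0,2,91],0]]' 0
python3 -c "
from h import *
to(.66,-.066,.24,94)
save(snap('scene','s32'),'s32z',(200,60,430,280),2.7)"
```

```text
time: 37.33
tool_pos: [0.6608, -0.1041, 0.2347]
tool_rot: [-3.123, -0.004, 1.641]
contact_force: [-0.6, -0.8, 0.3]
opening: 0.0002
shift [38.   1.8 -5.1] turn 0.0 | dist 38 yaw now 94.0 pos [ 0.6608 -0.1041  0.2347] q6 -0.34 t 37.33
```

View pics/s32z.png

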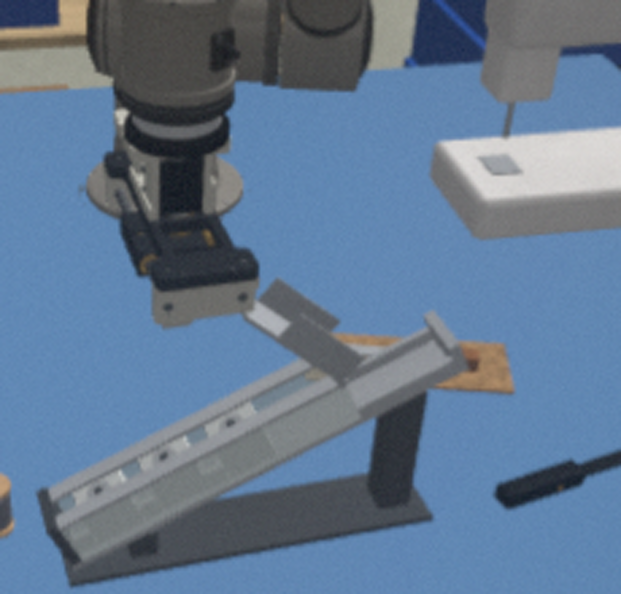

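```bash
python3 -m pendant '[[[15,0,0],0],[[30,0,0],0],[[38,0,-2],0],[[46,0,-6],0],[[54,0,-11],0],[[62,0,-16],0],[[70,0,-20],0],[[78,0,-25],0],[[78,0,-25],0]]' 0
python3 -c "
from h import *
to(.66,-.066,.24,94)
save(snap('scene','s33'),'s33z',(200,60,430,280),2.7)"
```

```text
time: 38.13
tool_pos: [0.6571, -0.025, 0.264]
tool_rot: [-3.129, -0.003, 1.642]
contact_force: [0.0, 0.3, 0.0]
opening: 0.0005
shift [-41.1   0.3  23.8] turn 0.1 | dist 48 yaw now 94.1 pos [ 0.6571 -0.025   0.264 ] q6 -0.23 t 38.13
```

View pics/s33z.png

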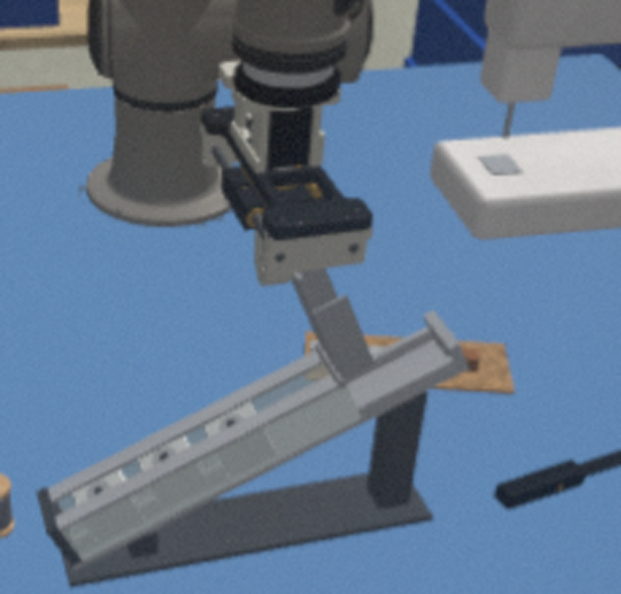

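Cover rising as planned. Continue past upright.

```bash
python3 -m pendant '[[[8,0,-4],0],[[17,0,-7],0],[[26,0,-9],0],[[35,0,-10],0],[[45,0,-10],0],[[55,0,-10],0],[[65,0,-10],0],[[74,0,-10],0],[[74,0,-10],0]]' 0
python3 -c "
from h import *
to(.66,-.066,.24,94)
save(snap('scene','s34'),'s34z',(200,60,430,280),2.7)"
```

```text
time: 38.93
tool_pos: [0.6516, 0.0503, 0.2734]
tool_rot: [-3.128, -0.004, 1.644]
contact_force: [0.4, -0.2, 0.3]
opening: 0.0006
shift [-116.7    0.3   32.9] turn 0.2 | dist 121 yaw now 94.2 pos [0.6516 0.0503 0.2734] q6 -0.11 t 38.93
```

View pics/s34z.png

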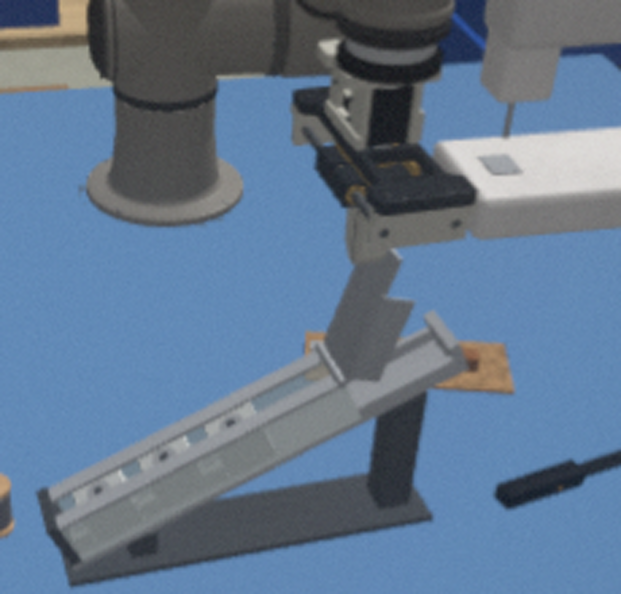

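```bash
python3 -m pendant '[[[10,0,0],0],[[18,0,0],0],[[18,0,-10],0],[[10,0,-30],0],[[0,0,-50],0],[[0,0,-60],0],[[0,0,-60],0],[[0,0,-60],0],[[0,0,-60],0],[[0,0,-60],0]]' 0
python3 -c "
from h import *
to(.48,.0,.33,94)
save(snap('scene','s35'),'s35z',(200,60,430,280),2.7)"
```

```text
time: 39.82
tool_pos: [0.6522, 0.0493, 0.3322]
tool_rot: [-3.126, -0.003, 1.644]
contact_force: [-0.0, 0.5, -0.0]
opening: 0.0003
shift [ -36.6 -175.2    4.9] turn 0.2 | dist 179 yaw now 94.2 pos [0.6522 0.0493 0.3322] q6 -0.12 t 39.82
```

View pics/s35z.png

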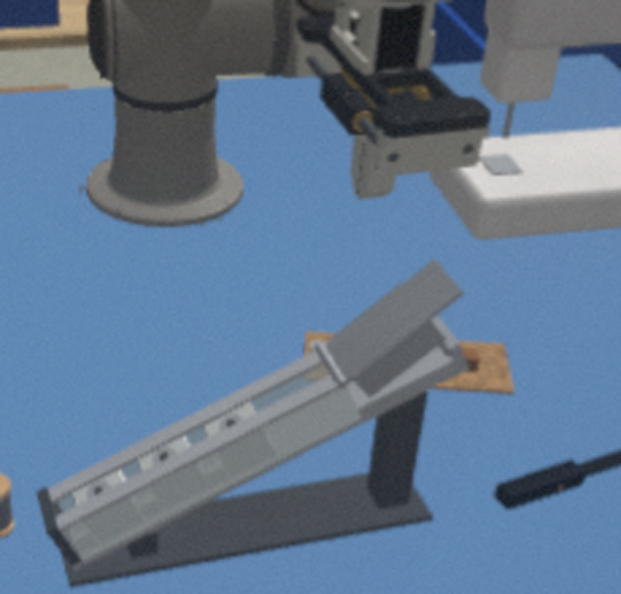

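Falling shut, damped. I'll move the arm well away and check with every camera.

```bash
python3 -m pendant '[[[-9,-42,0],0],[[-18,-84,0],0],[[-27,-126,0],0],[[-37,-168,0],0],[[-80,-190,0],0],[[-120,-190,0],0],[[-160,-190,0],0],[[-200,-190,0],0],[[-240,-190,0],0],[[-240,-190,0],0]]' 0
python3 -m pendant '[[[-40,0,0],0],[[-80,0,0],0],[[-100,0,0],0],[[-100,0,0],0],[[-100,0,0],0],[[-100,0,0],0],[[-100,0,0],0],[[-100,0,0],0],[[-100,0,0],0],[[-100,0,0],0]]' 0
python3 -c "
from h import *
im=snap('scene','s36');save(im,'s36z',(200,110,430,280),3.4);snap('top','t36')
print([find('top',q)[:5] for q in ('cart0_mid','blade_grip','mat')])"
```

```text
time: 40.7
tool_pos: [0.4797, -0.21, 0.3331]
tool_rot: [-3.124, -0.002, 1.639]
contact_force: [-1.0, -0.1, -0.5]
opening: 0.0003
time: 41.53
tool_pos: [0.4867, -0.309, 0.3332]
tool_rot: [-3.124, -0.001, 1.64]
contact_force: [-0.0, 0.6, -0.1]
opening: 0.0007
[[(232.8, 179.9, 0.53)], [(150.2, 262.0, 0.88), (121.5, 188.0, 0.8)], [(147.8, 264.9, 0.66)]]
```

View pics/s36z.png

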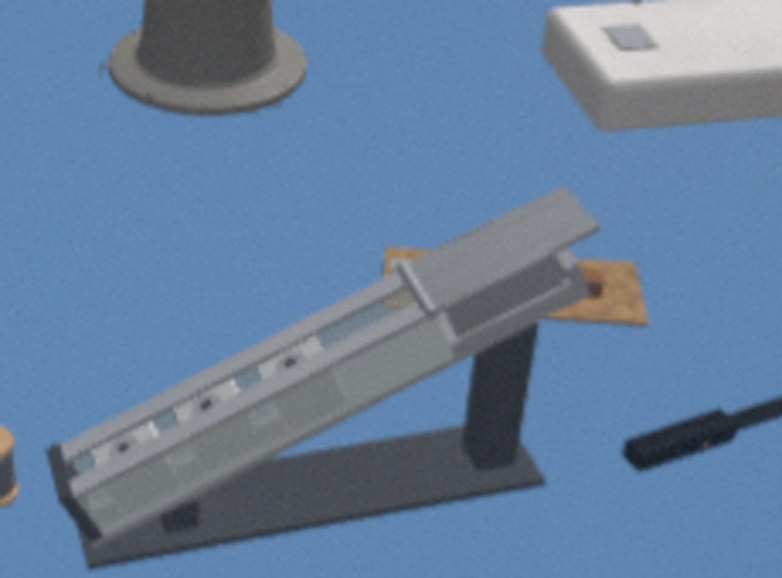

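View pics/t36.png

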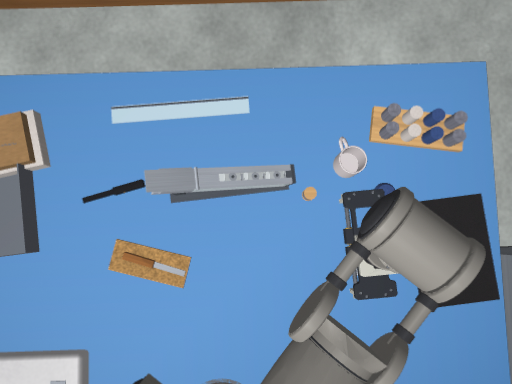

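```bash
python3 -m pendant '[[[0,0,0],0],[[0,0,0],0],[[0,0,0],0],[[0,0,0],0],[[0,0,0],0],[[0,0,0],0],[[0,0,0],0],[[0,0,0],0],[[0,0,0],0],[[0,0,0],0]]' 0
python3 -c "
from h import *
im=snap('scene','s37'); a=cv2.imread('pics/scene0.png'); b=cv2.imread('pics/s36.png')
r=(slice(150,205),slice(335,385))
print('cover diff vs start',cv2.absdiff(im,a)[r].mean(),'vs s36',cv2.absdiff(im,b)[r].mean(), 'tube motion',cv2.absdiff(im,b)[185:260,215:340].mean())
robot.hand_in()"
```

```text
time: 42.62
tool_pos: [0.4865, -0.3096, 0.3329]
tool_rot: [-3.124, -0.002, 1.639]
contact_force: [-0.6, 1.0, -0.1]
opening: 0.0002
cover diff vs start 2.2511515151515153 vs s36 1.7785454545454547 tube motion 1.8050133333333334
the job is handed in; nothing more can be done
```

The job is done and handed in at about 42.6 s; the hand-in gave no verdict.

- **What I did:** I prised the cover up with the blade and swung it right back. I laid the blade back on its cork mat and released the three cartridges in view into the bay one by one, nose downhill. I then pushed the cover over with closed fingers, let it fall shut, and moved the arm clear.
- **Cartridges and cover:** The last pictures show all three cartridges in line in the tube. The cover looks as it did at the start; the picture there differs from the first one by 2.3 grey levels, against 1.8 between two still frames, which is about noise. Nothing moved between the last two frames.
- **Blade and other objects:** The blade lies on the mat and the black look-alike was not touched. The spool and mug are where they were. The last top picture has the arm partly over the pincushion and hiding the tin, so I last saw those two clearly in earlier pictures, unmoved.
- **What disagreed:** My first rail position from the top camera was about 4.7 mm off sideways compared with the wrist camera. I used the wrist camera at the bay, and each cartridge then slid in. The second cartridge sat about 1.5° askew in the grip, so I turned it before letting go.

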